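Turn the tube block in the cap press, unlock the arm and hold it down

TASK

The first cap mat on the tube block is pressed home, the second still stands proud. While the press arm is still locked up, lift the block out, turn it half round and seat it flat in the nest again so that the proud mat lies on the pivot side, where the press bar comes down. Then flip the safety catch off by pushing its thumb paddle all the way down, and pull the arm's handle down until the bar has pressed the mat fully home; finish while still holding the arm down by its handle, with the bar bearing firmly on the mat. Leave the other things on the bench alone and keep the block upright.

Things in the scene. Friction and masses are not known exactly. Their poses are not given: they have to be found in the camera images.
- press: hinged-arm hand press, grey base 205 x 130 mm, fixed. Origin: under the nest's centre, at bench height. +x points from the operator's side to the pivot yoke, +y to the side of the catch paddle, z up. With the arm up nothing stands above the nest; nearest is the press bar, at x = +90 mm, 180 to 200 mm above the bench, and the corner fences (see nest)
- nest (a point): centre of the nest's floor, 18 mm above the bench. Four corner fences, 10 mm high with lips flared outward at the top, leave 49 x 91 mm (x, y of the press) for the block; in the middle of the two long sides (facing -x and +x) they are open for 56 mm, where fingers may reach down to the floor
- block: grey metal tube block 44 x 86 x 34 mm (x, y, z), 0.15 to 0.3 kg, in the nest. Origin: centre of its underside; z up. On top two white cap mats, 20 x 80 mm, 4.5 mm thick, flat, with 16 ring marks: the one on the block's +x half lies home, that on its -x half stands 5 mm higher. At the start its axes point as the press's do: proud mat to the operator. Grip it across the 44 mm, below the mats
- proud_mat (a point): centre of the top of the proud cap mat: 43.5 mm above the block's underside (38.5 mm when home), 10.5 mm from the block's middle
- cap_mat (a joint): how far the proud mat is pressed in, m: 0 proud, 0.005 fully home; moves with about 14 N of friction and stays where it is
- catch (a joint): safety catch, rad: 0 locked (its pawl stands in front of the arm and stops it after about 0.2 rad), 1.0 fully off at its end stop. Grows as the paddle is pushed down, needs 1 to 2 N there, stays where it is left. Its hinge axis runs along the press's x at y = +36 mm, 98 mm above the bench
- catch_pad (a point): middle of the top face of the catch's black thumb paddle (26 x 28 mm, 7 mm thick) on the press's +y side, 66 mm sideways of its hinge axis; about 131 mm above the bench when locked, about 60 mm when off. It can be pressed straight down from above with shut fingers
- lever (a joint): angle of the press arm, rad: 0 fully up (leaning 9 degrees back from upright), grows as it is pulled toward the operator and down. The bar meets the proud mat at about 1.67; at 1.72 the arm is level and the mat home. A spring lifts the arm when it is let go; the end of the stroke takes about 12 N at the handle
- press_bar: steel bar 84 x 15 mm with a rubber face, under the arm, 97.5 mm from the pivot; it rocks up to 0.08 rad on its pin to lie flat. Origin: on that pin, 21.5 mm above its face. With the arm down it comes down on the pivot-side mat of the block
- handle: round black grip, 18 mm thick, at the arm's end, sticking out to the press's -y side, from 16 to 80 mm off the arm's middle plane. Origin: on the grip's axis, in the arm's middle plane, 190 mm from the pivot axis. The grip stays parallel to the press's y axis and turns freely on its stud
- grip (a point): point on the axis of the handle's grip, 50 mm out from the arm's middle plane: the place to pinch it. About 278 mm above the bench with the arm up, 90 mm with the arm down
- lever_hinge (a point): the arm's pivot, in its middle plane: 110 mm to +x of the nest's centre, 90 mm above the bench; the axis runs along the press's y
- dish_a: Petri dish, 93 mm across, 15 mm high: bystander
- dish_b: Petri dish lying on the other one: bystander
- tube_a: plugged culture tube 193 mm long, 20 mm thick, lying: bystander
- tube_b: plugged culture tube like the other, lying: bystander
- tips: pale green tip refill box 60 x 115 x 30 mm: bystander
- pen: marker pen 131 mm long, lying: bystander

How it is judged:
On the way, in this order (a step that is already met when the one before it is completed fails the run):
1. the block is back in the nest, turned half round, flat and let go, with the arm still up and locked (x of proud_mat in the frame of press above 0.006 m and x of block in the frame of press between -0.004 and 0.004 m and y of block in the frame of press between -0.004 and 0.004 m and height (world z) of block below 0.0195 m and angle between block's own z axis and vertical below 0.03 rad and contact force between the fingers and block below 0.2 N and value of joint each of catch, lever below 0.3 rad), for 0.2 s.
2. the safety catch is flipped off while the arm is still up (value of joint catch above 0.85 rad and value of joint lever below 0.3 rad), for 0.1 s.
3. the arm is pulled down by its handle and the mat is home (value of joint lever above 1.69 rad and value of joint cap_mat above 0.004 m and contact force between the fingers and handle above 2 N), for 0.1 s.
At the end, for the whole second after the job is handed in: fingers on the handle (2 N or more), arm down (lever > 1.69 rad), bar bearing on the mat (2 N or more), mat 4 mm or more in, catch off (> 0.85 rad), block turned half round, flat, within 6 mm of the nest centre, bystanders moved under 30 mm (all of step 3 and value of joint catch above 0.85 rad and contact force between press_bar and block above 2 N and x of proud_mat in the frame of press above 0.006 m and horizontal distance between block and press below 0.006 m and height (world z) of block below 0.0195 m and angle between block's own z axis and vertical below 0.03 rad and distance of each of dish_a, dish_b, tube_a, tube_b, tips, pen from where it was at the start of the episode below 0.03 m); the arm keeps its last pose, push and grip.
It fails at once if the block is tipped over (angle between block's own z axis and vertical above 0.6 rad).
It fails at once if a bystander is knocked away (distance of any of dish_a, dish_b, tube_a, tube_b, tips, pen from where it was at the start of the episode above 0.05 m).
It also fails if it takes over 61 s, if anything falls off the work surface, if the arm or the gripper's body presses on something with over 40 N, if the wrist force passes 120 N, or if a joint passes its speed limit or range.

ROBOT

A 6-joint arm with a two-finger parallel gripper is mounted at the origin on a cart in front of the work surface, level with it; the furniture and walls round the work are solid. World frame = base frame: x ahead of the robot, y to its left, z up, the work surface at z = 0. Lengths are in m, angles in rad, forces in N, time in s.
With the tool pointing down it reaches from about 0.35 to 0.975 m from the base axis. Payload 4.9 kg.
Tool frame: the origin (TCP) lies at the very end of the fingers, on their centre line; the grasp point (between the pads) lies 19 mm behind it; x points along the fingers, z is the direction in which the jaws open and shut, and the axes are right-handed (so a half turn about x gives the same grasp; the last joint's range is limited). The gripper opens to 85 mm and grips with 20 to 120 N. Pads are 22 mm wide; open, the fingers measure 114 mm over their backs; the gripper's body (76 mm by 85 mm) begins 54 mm behind the grasp point. The pads swing forward as they close: fully open they stand 13 mm farther back than shut.
Start: joints at [-1.326, 0.053, 1.613, -0, 1.476, -0.119], TCP at [0.222, -0.584, 0.206] pointing down, gripper open.
Joint ranges: [-3.01, 3.01], [-1.01, 2.22], [0.06, 2.58], [-1.02, 4.17], [0.09, 2.62], [-3.14, 3.14]. Speed limits (rad/s): [2.57, 2.57, 3.14, 3.14, 3.14, 3.14].

INTERFACE

Orientations are given as a rotation vector (axis times angle).
In Python, from station import ctrl, imaging gives the robot as it stands. The module is installed in compiled form; this text tells all that it offers.
- The arm moves only by the shell command python3 -m jog 'ROWS' [FORCE]. ROWS is JSON, a list that holds one entry, the list of rows, each a list of 5 numbers: the shift along the tool's x, y, z in m, then the turn about the tool's x in rad, then the closure, from -1 (fully open) to 1 (shut). A call has 1 to 12 rows; each row is the pose to reach, as a shift and turn from the pose measured when the call began, along the tool's axes at that moment; what a row does not reach only later rows make up. A row lasts 1/10 s, in which the tool goes at most 50 mm and 8.59 degrees, less where a joint would pass 70% of its speed; a pose out of reach is approached as far as the arm can. A call with a gripper value outside its range is refused whole. The fingers move at their own pace and stop on an object; FORCE is the grip in N (left out, the last holds). Time passes only in rows, so rows that repeat a pose let the fingers close. It gives the time, the measured TCP pose, the force and the opening at its end, in the units of the state.
- ctrl.get_obs(): the state, without advancing time (a new reading comes with each control period).
- imaging.get_image(name): name is "side" or "top"; returns a dict with "color" (480x640x3 uint8, red, green, blue), "intrinsics" (3x3 intrinsics, pixels), "R" (3x3) and "t" (3): a world point X has camera coordinates R X + t. Camera axes: x right, y down, z forward; pixel columns grow to the right and rows downward; lengths in m; the calibration is good to about 2 mm. A picture is of the moment at which its call begins. There is no depth.
- ctrl.finish_job(): hands the job in, once; it reports no verdict.
The state is a dict: "t": time; "q": joint angles; "dq": joint speeds; "effort": joint torques, N m; "tool_pos": TCP position; "tool_rot": TCP orientation; "contact_force": force on the tool from outside, world axes, zero at the start; "wrist_torque": the same for the moment, N m; "opening": finger opening in m.
Only numpy, scipy, OpenCV 4.12 (cv2) and the standard library are available. Lean on these libraries where they do the work, as an engineer would, in place of code of your own. Each camera call takes 0.05 s, during which the arm holds its last target.

## Working session

There is one attempt and no reset: what is moved stays moved. The work goes in short steps, Python scripts to look and compute and a shell command to move; the robot and the scene stay as the last step left them, time stands still between calls to the robot, and variables do not carry over. Pictures are saved under pics/ and viewed, and the job is handed in when it is done.

```bash
mkdir -p pics; ls
python3 - <<'E'
from station import ctrl, imaging
import cv2
print(ctrl.get_obs())
for n in("side","top"):
    d=imaging.get_image(n); cv2.imwrite(f"pics/{n}0.png",d["color"][...,::-1]); print(n,d["intrinsics"],d["R"],d["t"])
E
```

```text
pics
{'t': 0.0, 'q': array([-1.32603755e+00,  5.34004294e-02,  1.61427761e+00,  2.93314481e-06,
        1.47602799e+00, -1.19014736e-01]), 'dq': array([ 0.00046944,  0.00156452,  0.00063168, -0.00059133, -0.00118889,
       -0.00070353]), 'effort': array([-1.41166747e-03, -3.93681335e+01, -3.70180249e+01, -1.71254096e-04,
        7.00518911e-03,  1.10445157e-05]), 'tool_pos': array([ 0.22220441, -0.58344155,  0.20464587]), 'tool_rot': array([ 0.93856465,  1.36124203, -0.9362527 ]), 'contact_force': array([ 0.92641941, -0.21091507,  0.03971081]), 'wrist_torque': array([-0.0218919 , -0.02247197, -0.05187102]), 'opening': 0.08530517246555822}
side [[552.58522356   0.         318.28491761]
 [  0.         552.58522356 237.06821023]
 [  0.           0.           1.        ]] [[-0.90161911 -0.43248379  0.00638402]
 [-0.20300244  0.41008336 -0.88916908]
 [ 0.38193323 -0.8029878  -0.45753426]] [0.41783989 0.31116273 0.71640383]
top [[618.26310918   0.         323.84372456]
 [  0.         618.26310918 243.42259248]
 [  0.           0.           1.        ]] [[ 0.30164069 -0.95341041  0.00463526]
 [-0.92705457 -0.29443073 -0.23212147]
 [ 0.22267179  0.06572014 -0.97267576]] [-0.27942123  0.50202157  1.43935101]
```

View pics/side0.png

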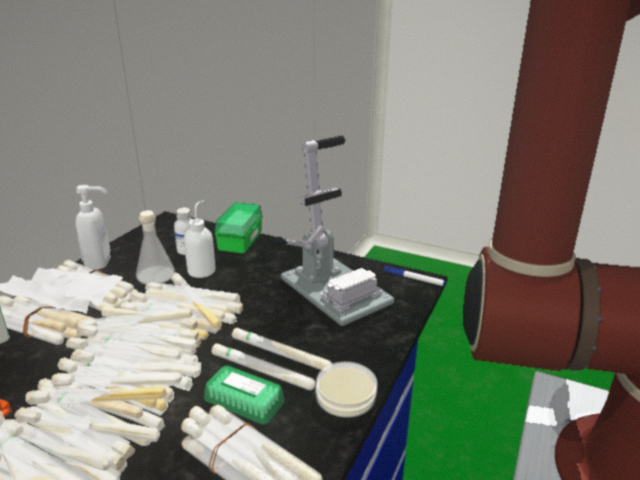

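View pics/top0.png

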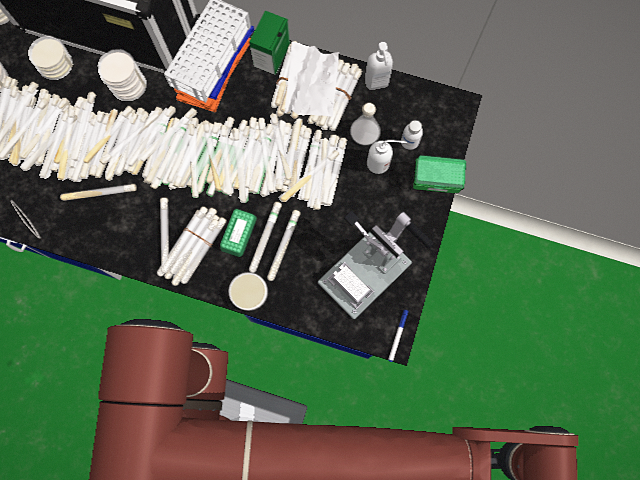

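Run:
```python
import cv2
a=cv2.imread("pics/top0.png")[195:335,300:440]; cv2.imwrite("pics/topz.png",cv2.resize(a,None,fx=4.2,fy=4.2,interpolation=cv2.INTER_CUBIC))
a=cv2.imread("pics/side0.png")[130:330,270:450]; cv2.imwrite("pics/sidez.png",cv2.resize(a,None,fx=3,fy=3,interpolation=cv2.INTER_CUBIC))
```

```text
(no output)
```

View pics/topz.png

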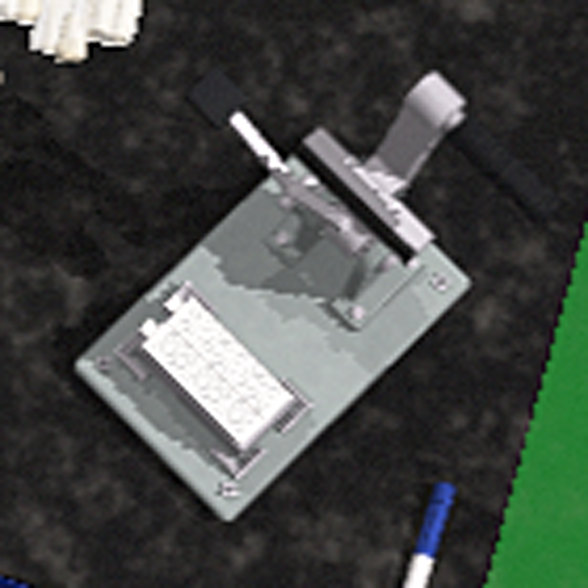

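View pics/sidez.png

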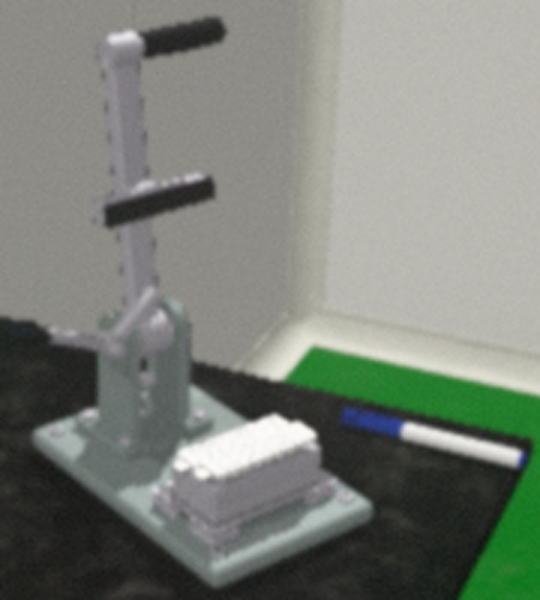

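```bash
cat > h.py <<'E'
import numpy as np, cv2
from station import ctrl, imaging
def ray(d,uv,z):
    K,R,t=d["intrinsics"],d["R"],d["t"]; uv=np.atleast_2d(uv).astype(float)
    c=-R.T@t; v=(R.T@np.linalg.inv(K)@np.c_[uv,np.ones(len(uv))].T).T
    s=(z-c[2])/v[:,2]; return (c+s[:,None]*v)
def proj(d,X):
    X=np.atleast_2d(X); c=(d["R"]@X.T).T+d["t"]; p=(d["intrinsics"]@c.T).T; return p[:,:2]/p[:,2:]
def grab(n,f,box=None,s=1):
    d=imaging.get_image(n); im=d["color"][...,::-1].copy(); 
    a=im if box is None else im[box[1]:box[3],box[0]:box[2]]
    cv2.imwrite(f,cv2.resize(a,None,fx=s,fy=s,interpolation=cv2.INTER_CUBIC)); return d
E
python3 - <<'E'
from h import *
d=imaging.get_image("top"); im=d["color"]
print(im[195+87+20//4,318+10], im[195+100,300+80])
# corners by hand
c=np.array([(77,365),(228,520),(470,282),(295,155)])/4.2+[300,195]
for z in (0,.012,.018):
    P=ray(d,c,z); print(z,P.round(4).tolist()); print([np.linalg.norm(P[i]-P[(i+1)%4]).round(4) for i in range(4)])
hsv=cv2.cvtColor(im,cv2.COLOR_RGB2HSV)
roi=np.zeros(im.shape[:2],np.uint8); roi[255:312,325:376]=1
m=((im.min(2)>215)&(roi>0)).astype(np.uint8)
cs,_=cv2.findContours(m,0,1); k=max(cs,key=cv2.contourArea); print(len(k),cv2.contourArea(k))
P=ray(d,k[:,0],.059)[:,:2].astype(np.float32)
r=cv2.minAreaRect(P); print(r, cv2.boxPoints(r))
g=((im[...,0].astype(int)>70)&(hsv[...,1]<70)).astype(np.uint8); r2=np.zeros_like(g); r2[225:325,312:415]=1; g*=r2
cs,_=cv2.findContours(g,0,1); k=max(cs,key=cv2.contourArea)
P=ray(d,k[:,0],.012)[:,:2].astype(np.float32); r=cv2.minAreaRect(P); print(r, cv2.boxPoints(r))
cv2.imwrite("pics/mask.png",cv2.resize(np.hstack([m[195:335,300:440],g[195:335,300:440]])*255,None,fx=2.8,fy=2.8))
E
```

```text
[117 122 121] [14  9 14]
0 [[0.4787, -0.1272, 0.0], [0.418, -0.2392, 0.0], [0.5975, -0.3357, 0.0], [0.6409, -0.2137, 0.0]]
[np.float64(0.1273), np.float64(0.2038), np.float64(0.1294), np.float64(0.1838)]
0.012 [[0.4767, -0.1279, 0.012], [0.4165, -0.239, 0.012], [0.5946, -0.3347, 0.012], [0.6377, -0.2137, 0.012]]
[np.float64(0.1263), np.float64(0.2022), np.float64(0.1284), np.float64(0.1824)]
0.018 [[0.4757, -0.1283, 0.018], [0.4158, -0.2389, 0.018], [0.5931, -0.3342, 0.018], [0.636, -0.2137, 0.018]]
[np.float64(0.1258), np.float64(0.2014), np.float64(0.1279), np.float64(0.1816)]
91 545.5
((0.4926668405532837, -0.20303496718406677), (0.08833595365285873, 0.03950119391083717), 62.047088623046875) [[ 0.45451692 -0.232792  ]
 [ 0.48940963 -0.25130802]
 [ 0.5308168  -0.17327793]
 [ 0.49592406 -0.15476191]]
((0.5700034499168396, -0.22856378555297852), (0.16484910249710083, 0.26376381516456604), 62.28254699707031) [[ 0.4149181  -0.24019046]
 [ 0.64841557 -0.3628701 ]
 [ 0.72508883 -0.21693711]
 [ 0.49159133 -0.09425747]]
```

View pics/mask.png

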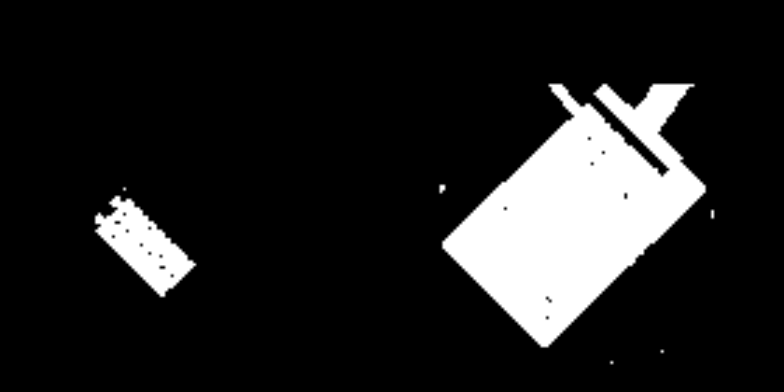

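```bash
cat >> h.py <<'E'
YAW=-0.490; O=np.array([0.4907,-0.207])
def W(p,O=None,yaw=None):
    import h; O=h.O if O is None else O; yaw=h.YAW if yaw is None else yaw
    c,s=np.cos(yaw),np.sin(yaw); p=np.atleast_2d(p).astype(float)
    return np.c_[O[0]+c*p[:,0]-s*p[:,1],O[1]+s*p[:,0]+c*p[:,1],p[:,2]]
def P2(X):
    c,s=np.cos(YAW),np.sin(YAW); X=np.atleast_2d(X); dx=X[:,0]-O[0];dy=X[:,1]-O[1]
    return np.c_[c*dx+s*dy,-s*dx+c*dy,X[:,2]]
def overlay(n,f,box,s,bx=1):
    d=imaging.get_image(n); a=d["color"][...,::-1][box[1]:box[3],box[0]:box[2]]
    a=cv2.resize(a,None,fx=s,fy=s,interpolation=cv2.INTER_CUBIC)
    pts=[]
    for x0,x1,z in((-.0205*bx,-.0005*bx,.0615),(.0005*bx,.0205*bx,.0565)):
        for q in((x0,-.04),(x1,-.04),(x1,.04),(x0,.04)): pts.append((*q,z))
    for q in((-.022,-.043),(.022,-.043),(.022,.043),(-.022,.043)): pts.append((*q,.052)); pts.append((*q,.018))
    pts+=[(.11,0,.09),(-.05,-.065,.012),(-.05,.065,.012),(.155,-.065,.012),(.155,.065,.012),(.0803,-.05,.278),(.0803,-.08,.278),(.0803,-.016,.278),(.09,-.042,.18),(.09,.042,.18),(.11,.102,.131)]
    for u in (proj(d,W(pts))-[box[0],box[1]]+.5)*s: cv2.circle(a,tuple(int(v) for v in u),2,(0,0,255),-1)
    cv2.imwrite(f,a); return d
E
python3 - <<'E'
from h import *
overlay("top","pics/t1.png",(300,195,440,335),4.2)
overlay("side","pics/s1.png",(270,130,410,330),3)
E
```

```text
(no output)
```

View pics/t1.png

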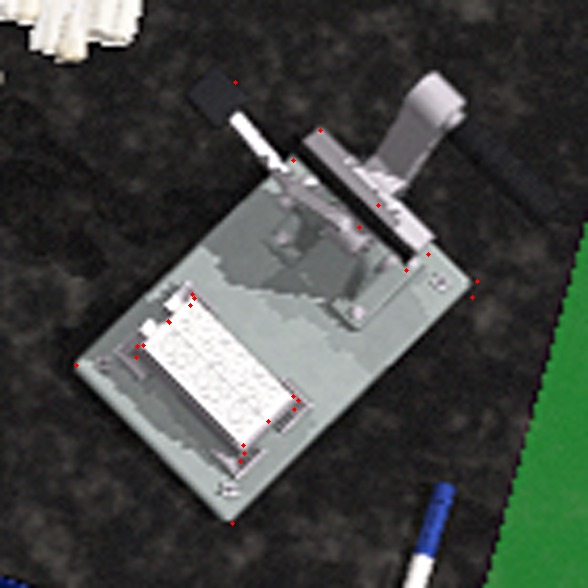

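View pics/s1.png

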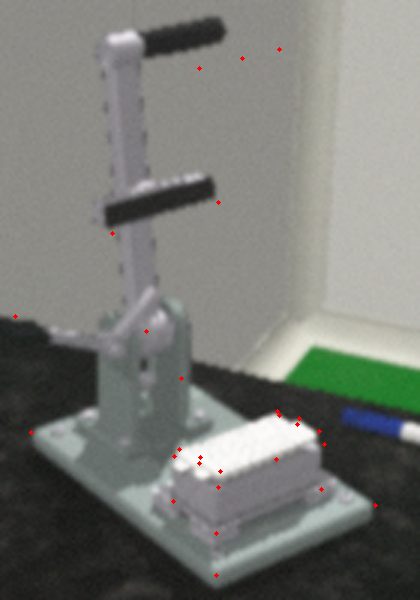

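```bash
cat >> h.py <<'E'
from scipy.spatial.transform import Rotation as Rn
def st(): 
    o=ctrl.get_obs(); return o,Rn.from_rotvec(o["tool_rot"]).as_matrix()
def go(p,jawyaw=None):
    """world target -> tool shift + turn"""
    o,R=st(); s=R.T@(np.array(p)-o["tool_pos"]); a=None
    if jawyaw is not None:
        z=R.T@np.array([np.cos(jawyaw),np.sin(jawyaw),0]); a=np.arctan2(-z[1],z[2])
    print("t",o["t"],"pos",o["tool_pos"].round(4),"q6",o["q"][5].round(3),"q1",o["q"][0].round(3),"| shift mm",(s*1e3).round(1),"turn",a, "or", None if a is None else a-np.sign(a)*np.pi)
E
python3 - <<'E'
from h import *
o,R=st(); print(R.round(3))
print("grasp"); go([*O,0.16],YAW)
print("press y dirs in world",W([0,1,0])-W([0,0,0]))
# paddle: dark pixel blob top & side
d=imaging.get_image("top"); uv=np.array([[214,97]])/4.2+[300,195]; print("pad top",P2(ray(d,uv,.131)))
d2=imaging.get_image("side"); 
for x in(.1,.11,.09): print(x,proj(d2,W([x,.102,.131])),proj(d,W([x,.102,.131])))
E
```

```text
[[-0.     0.935  0.356]
 [ 0.001  0.356 -0.935]
 [-1.     0.    -0.001]]
grasp
t 0.25 pos [ 0.2223 -0.5838  0.2053] q6 -0.119 q1 -1.326 | shift mm [  45.6  384.9 -256.6] turn -0.7169774996907076 or 2.4246151538990857
press y dirs in world [[0.47062589 0.88233286 0.        ]]
pad top [[0.0958007  0.10281189 0.131     ]]
0.1 [[277.61923767 237.13899503]] [[352.47358686 217.12334609]]
0.11 [[274.73895708 235.1514342 ]] [[355.50480385 214.24137546]]
0.09 [[280.53987287 239.15440289]] [[349.43539617 220.01194708]]
```

```bash
python3 -m jog '[[[0.0456,0.385,-0.2566,-0.717,-1],[0.0456,0.385,-0.2566,-0.717,-1],[0.0456,0.385,-0.2566,-0.717,-1],[0.0456,0.385,-0.2566,-0.717,-1],[0.0456,0.385,-0.2566,-0.717,-1],[0.0456,0.385,-0.2566,-0.717,-1],[0.0456,0.385,-0.2566,-0.717,-1],[0.0456,0.385,-0.2566,-0.717,-1],[0.0456,0.385,-0.2566,-0.717,-1],[0.0456,0.385,-0.2566,-0.717,-1],[0.0456,0.385,-0.2566,-0.717,-1],[0.0456,0.385,-0.2566,-0.717,-1]]]'
python3 - <<'E'
from h import *
go([*O,0.16],YAW); o,R=st(); print(R.round(3))
grab("side","pics/s2.png",(200,80,520,340),2.4); grab("top","pics/t2.png",(280,175,440,335),3.6)
E
```

```text
t: 1.55
tool_pos: [0.4906, -0.2078, 0.1603]
tool_rot: [0.384, 1.537, -0.384]
contact_force: [0.2, 0.5, 1.1]
opening: 0.0855
t 1.55 pos [ 0.4906 -0.2078  0.1603] q6 -0.05 q1 -0.54 | shift mm [ 0.3  0.7 -0.2] turn 0.00011136232807277416 or -3.1414812912617203
[[-0.     0.471  0.882]
 [-0.     0.882 -0.471]
 [-1.    -0.    -0.   ]]
```

View pics/s2.png

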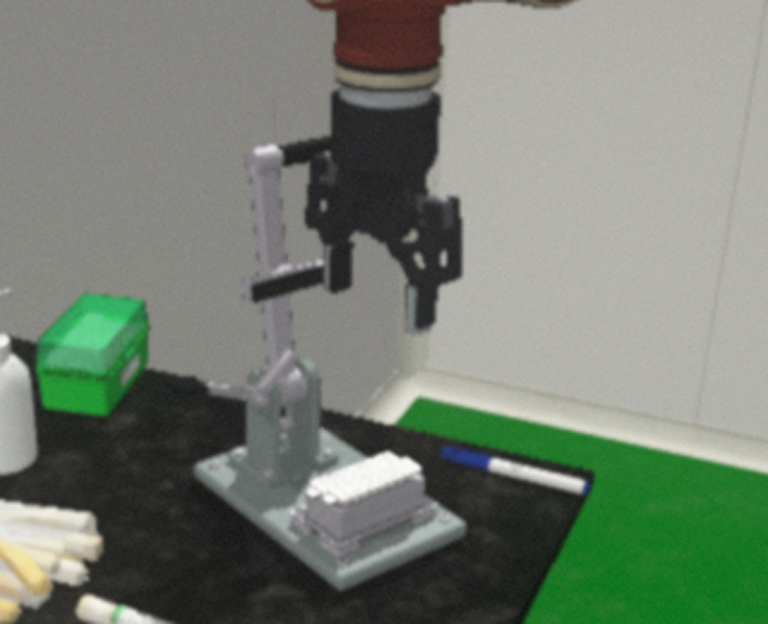

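View pics/t2.png

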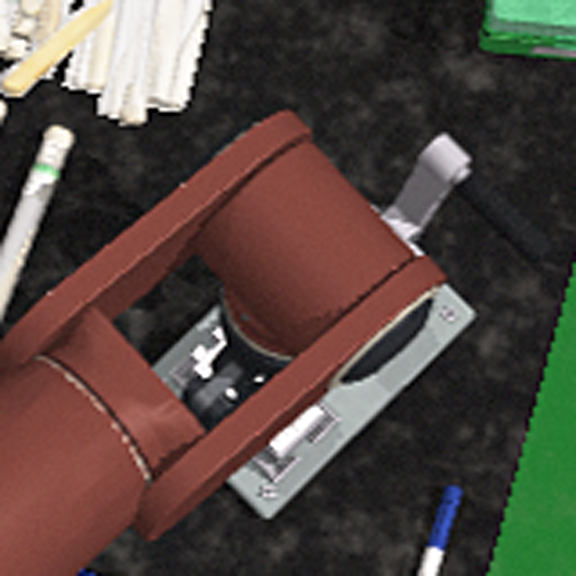

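```bash
python3 -m jog '[[[0.04,0.0007,0,0,-1],[0.08,0.0007,0,0,-1],[0.11,0.0007,0,0,-1],[0.125,0.0007,0,0,-1],[0.136,0.0007,0,0,-1],[0.136,0.0007,0,0,-1]]]' 40
python3 - <<'E'
from h import *
go([*O,0.024],YAW); print(st()[0]["contact_force"])
grab("side","pics/s3.png",(250,130,450,340),2.8)
E
```

```text
t: 2.25
tool_pos: [0.49, -0.2084, 0.0238]
tool_rot: [0.387, 1.537, -0.386]
contact_force: [-1.1, 0.8, 0.2]
opening: 0.0854
t 2.25 pos [ 0.49   -0.2084  0.0238] q6 -0.049 q1 -0.542 | shift mm [-0.2  1.5 -0.1] turn -0.0030569242078836824 or 3.1385357293819096
[-1.06410112  0.76795384  0.15160015]
```

View pics/s3.png

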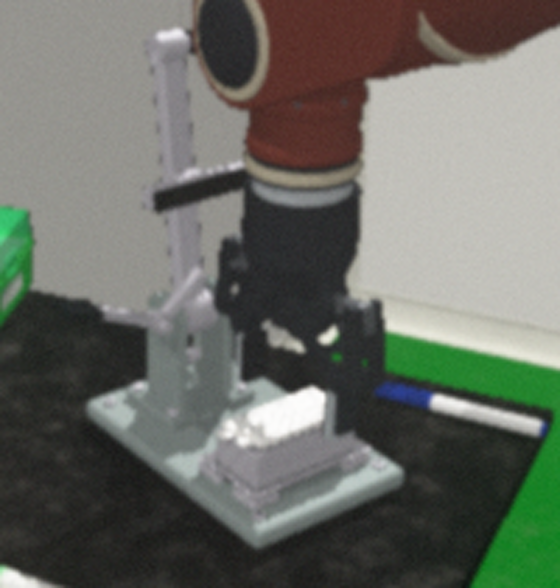

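```bash
python3 -m jog '[[[0,0.0015,0,0,-1],[0,0.0015,0,0,-1],[0,0.0015,0,0,1],[0,0.0015,0,0,1],[0,0.0015,0,0,1],[0,0.0015,0,0,1],[0,0.0015,0,0,1],[0,0.0015,0,0,1],[0,0.0015,0,0,1],[0,0.0015,0,0,1]]]' 40
python3 - <<'E'
from h import *
go([*O,0.024],YAW); print(st()[0]["contact_force"])
grab("side","pics/s4.png",(250,130,450,340),2.8)
E
```

```text
t: 3.3
tool_pos: [0.4921, -0.2076, 0.0256]
tool_rot: [0.386, 1.534, -0.387]
contact_force: [-0.4, 1.5, 5.7]
opening: 0.0387
t 3.3 pos [ 0.4921 -0.2076  0.0256] q6 -0.046 q1 -0.539 | shift mm [ 1.6 -0.1 -1.6] turn -0.0027531646294046935 or 3.1388394889603886
[-0.37996132  1.50271733  5.71687717]
```

View pics/s4.png

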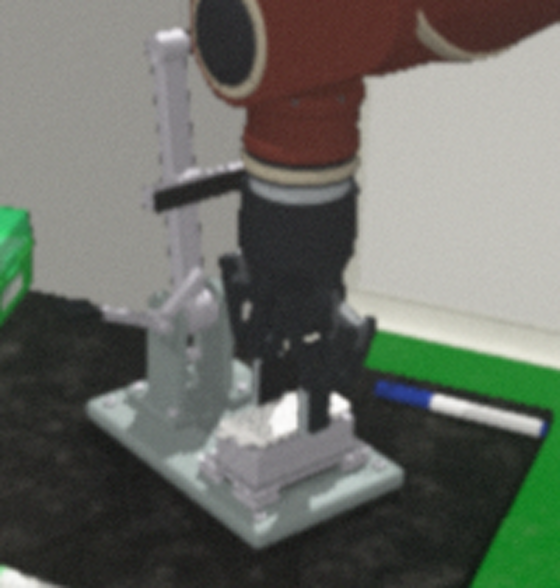

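Run:
```python
from h import *
d=overlay("side","pics/s5.png",(280,220,420,320),5)
for p in((-.022,0,.018),(-.022,0,.03),(-.022,0,.052),(-.0225,.011,.03),(-.0225,.011,.018)): print(p,(proj(d,W(p))-[280,220]+.5)*5)
```

```text
(-0.022, 0, 0.018) [[400.1475422  401.73491199]]
(-0.022, 0, 0.03) [[401.43904081 375.0603539 ]]
(-0.022, 0, 0.052) [[403.84253055 325.41877727]]
(-0.0225, 0.011, 0.03) [[379.78928087 385.09552037]]
(-0.0225, 0.011, 0.018) [[378.60442012 411.87545875]]
```

View pics/s5.png

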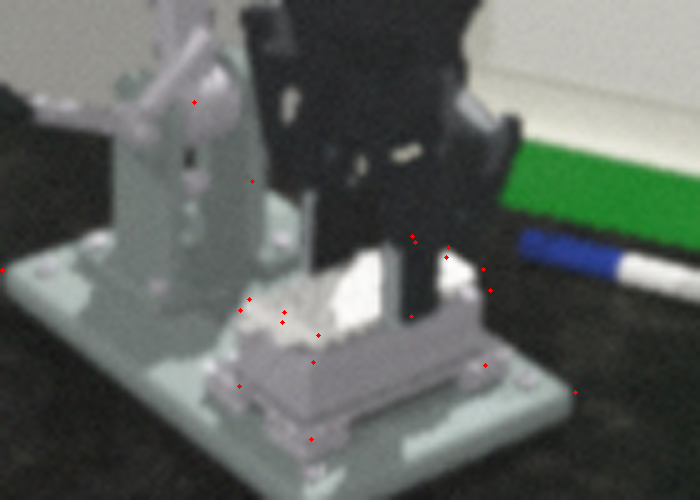

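Run:
```python
from h import *
d=imaging.get_image("side")
print("s3 tip px", np.array([[335,430],[355,435]])/2.8+[250,130])
for x in(-.0425,-.057):
  for y in(-.011,.011):
    print(x,y,[proj(d,W([x,y,z]))[0].round(1).tolist() for z in(.024,.037,.05)])
print("s5 tip px", np.array([[385,318],[405,322],[440,310]])/5+[280,220])
for x in(-.02,-.022,-.034):
  for y in(-.011,.011):
    print(x,y,[proj(d,W([x,y,z]))[0].round(1).tolist() for z in(.024,.037,.05)])
```

```text
s3 tip px [[369.64285714 283.57142857]
 [376.78571429 285.35714286]]
-0.0425 -0.011 [[371.2, 300.2], [371.6, 294.4], [371.9, 288.5]]
-0.0425 0.011 [[362.3, 304.1], [362.6, 298.2], [362.9, 292.2]]
-0.057 -0.011 [[376.4, 303.8], [376.8, 297.9], [377.2, 291.9]]
-0.057 0.011 [[367.4, 307.7], [367.7, 301.8], [368.1, 295.8]]
s5 tip px [[357.  283.6]
 [361.  284.4]
 [368.  282. ]]
-0.02 -0.011 [[363.4, 294.8], [363.7, 289.1], [364.0, 283.2]]
-0.02 0.011 [[354.5, 298.6], [354.7, 292.8], [355.0, 286.9]]
-0.022 -0.011 [[364.1, 295.3], [364.4, 289.5], [364.7, 283.7]]
-0.022 0.011 [[355.2, 299.1], [355.4, 293.2], [355.7, 287.3]]
-0.034 -0.011 [[368.2, 298.2], [368.6, 292.3], [368.9, 286.4]]
-0.034 0.011 [[359.3, 302.0], [359.6, 296.1], [359.9, 290.2]]
```

```bash
python3 -m jog '[[[0,0,0,0,-1],[0,0,0,0,-1],[0,0,0,0,-1],[0,0,0,0,-1],[0,0,0,0,-1],[0,0,0,0,-1],[0,0,0,0,-1]]]'
python3 - <<'E'
from h import *
go([*O,0.024],YAW); print(st()[0]["contact_force"])
d=overlay("side","pics/s6.png",(280,180,420,320),5)
print("s2 tip px",np.array([[408,328],[432,332]])/2.4+[200,80])
for z in(.16,.173,.186,.2): print(z,[proj(d,W([x,y,z]))[0].round(1).tolist() for x in(-.0425,-.057) for y in(-.011,.011)])
E
```

```text
t: 4.15
tool_pos: [0.4921, -0.2076, 0.0256]
tool_rot: [0.386, 1.534, -0.387]
contact_force: [0.4, 0.5, 0.4]
opening: 0.0853
t 4.15 pos [ 0.4921 -0.2076  0.0256] q6 -0.046 q1 -0.538 | shift mm [ 1.6 -0.1 -1.5] turn -0.0027054958878388394 or 3.138887157701954
[0.3961227  0.4660835  0.41811085]
s2 tip px [[370.         216.66666667]
 [380.         218.33333333]]
0.16 [[375.1, 235.5], [365.6, 238.9], [380.7, 238.6], [371.1, 242.0]]
0.173 [[375.5, 228.9], [365.9, 232.2], [381.1, 231.9], [371.5, 235.3]]
0.186 [[375.9, 222.2], [366.3, 225.4], [381.5, 225.2], [371.9, 228.5]]
0.2 [[376.3, 214.9], [366.7, 218.1], [382.0, 217.8], [372.3, 221.0]]
```

View pics/s6.png

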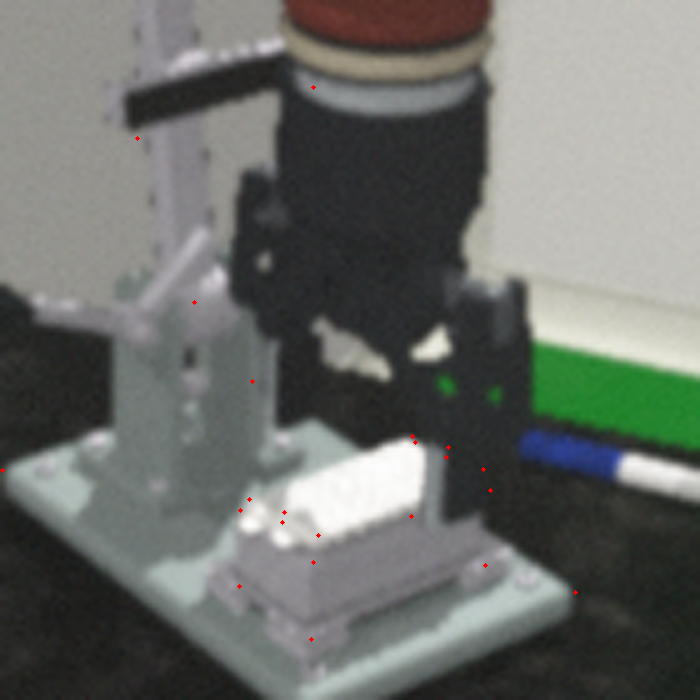

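```bash
python3 -m jog '[[[0.006,0,-0.0016,0,-1],[0.012,0,-0.0016,0,-1],[0.016,0,-0.0016,0,-1],[0.016,0,-0.0016,0,-1]]]'
python3 - <<'E'
from h import *
go([*O,0.024],YAW); print(st()[0]["contact_force"])
d=grab("side","pics/s7.png",(280,180,420,320),5)
E
```

```text
t: 4.6
tool_pos: [0.4899, -0.2064, 0.0084]
tool_rot: [0.386, 1.536, -0.386]
contact_force: [-0.1, -0.3, 0.2]
opening: 0.0854
t 4.6 pos [ 0.4899 -0.2064  0.0084] q6 -0.046 q1 -0.539 | shift mm [-15.6  -0.2   1. ] turn -0.002728634579219987 or 3.138864019010573
[-0.14794773 -0.34961937  0.23417817]
```

View pics/s7.png

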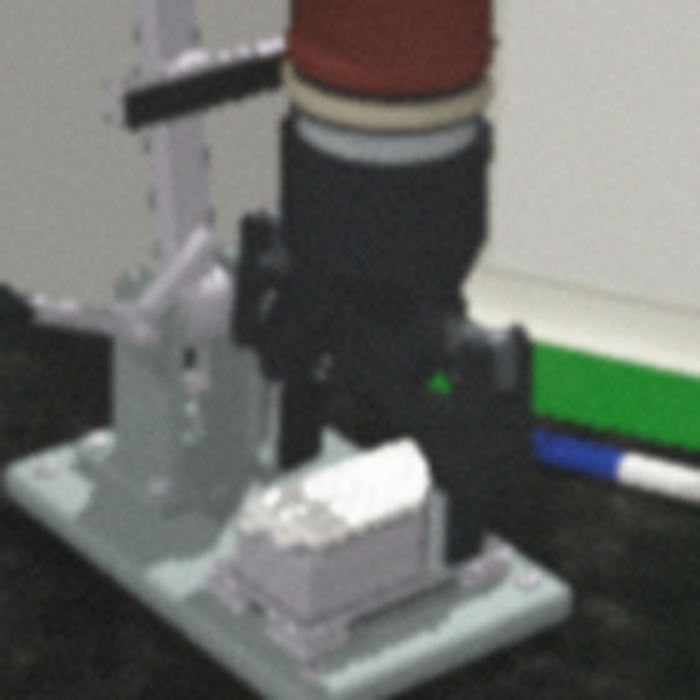

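```bash
python3 -m jog '[[[0.005,0,0.001,0,-1],[0.008,0,0.001,0,-1],[0.008,0,0.001,0,-1],[0.008,0,0.001,0,1],[0.008,0,0.001,0,1],[0.008,0,0.001,0,1],[0.008,0,0.001,0,1],[0.008,0,0.001,0,1],[0.008,0,0.001,0,1],[0.008,0,0.001,0,1],[0.008,0,0.001,0,1]]]' 40
python3 - <<'E'
from h import *
go([*O,0.024],YAW); print(st()[0]["contact_force"])
d=grab("side","pics/s8.png",(280,180,420,320),5)
E
```

```text
t: 5.75
tool_pos: [0.4915, -0.2073, 0.0014]
tool_rot: [0.386, 1.535, -0.387]
contact_force: [0.2, -0.3, 3.8]
opening: 0.0431
t 5.75 pos [ 0.4915 -0.2073  0.0014] q6 -0.046 q1 -0.539 | shift mm [-22.6  -0.1  -0.8] turn -0.0026748796329381574 or 3.138917773956855
[ 0.19982109 -0.33042146  3.84830815]
```

View pics/s8.png

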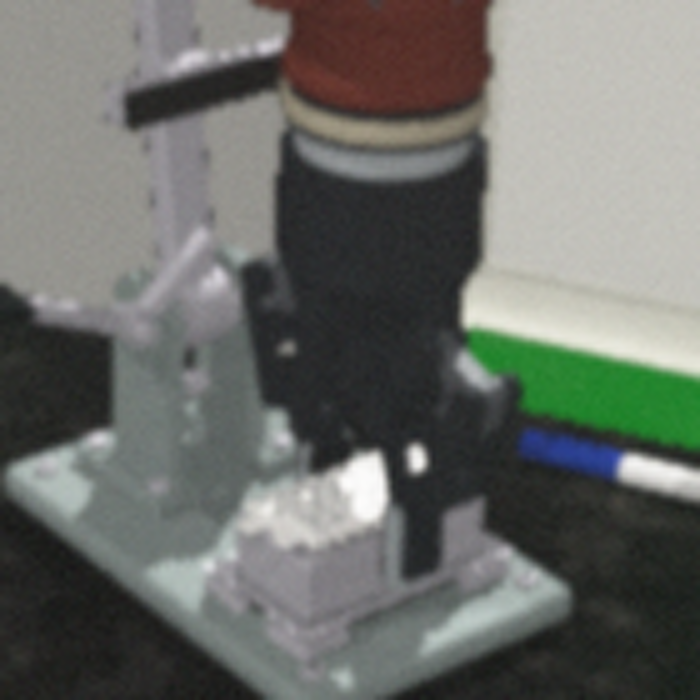

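```bash
python3 -m jog '[[[-0.01,0,0,0,1],[-0.025,0,0,0,1],[-0.04,0,0,0,1],[-0.055,0,0,0,1],[-0.06,0,-0.015,0,1],[-0.06,0,-0.03,0,1],[-0.06,0,-0.03,0,1]]]' 60
python3 - <<'E'
from h import *
go([*W([-.03,0,0])[0][:2],0.06],YAW+np.pi); print(st()[0]["contact_force"])
d=grab("side","pics/s9.png",(260,180,420,320),5)
E
```

```text
t: 6.5
tool_pos: [0.4643, -0.1926, 0.0623]
tool_rot: [0.385, 1.534, -0.387]
contact_force: [-0.3, -0.3, -1.0]
opening: 0.0431
t 6.5 pos [ 0.4643 -0.1926  0.0623] q6 -0.049 q1 -0.541 | shift mm [ 2.3 -0.3  0.1] turn 3.13902059943409 or -0.002572054155703274
[-0.26514984 -0.25936665 -1.02954695]
```

View pics/s9.png

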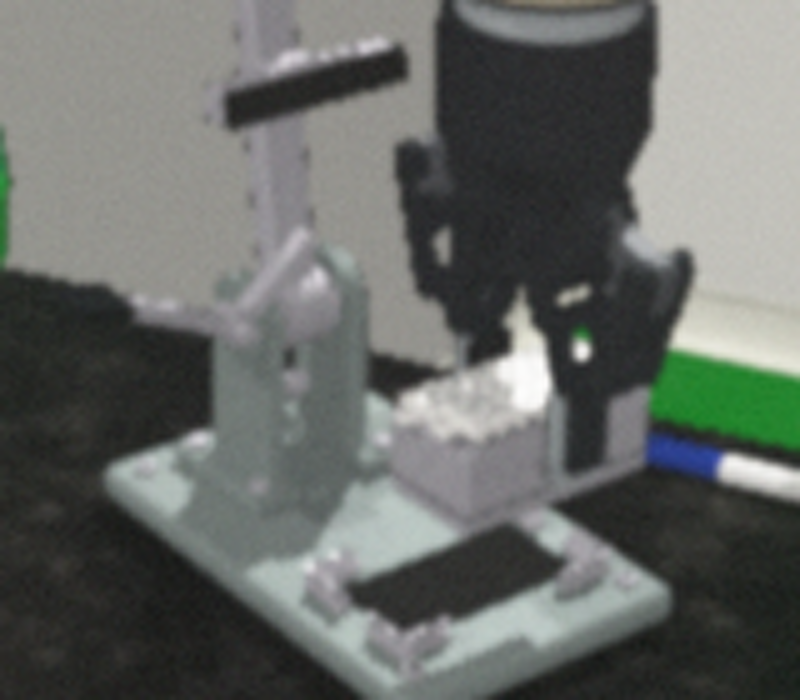

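```bash
python3 -m jog '[[[0,0,0,0.15,1],[0,0,0,0.3,1],[0,0,0,0.45,1],[0,0,0,0.6,1],[0,0,0,0.75,1],[0,0,0,0.9,1],[0,0,0,1.05,1],[0,0,0,1.2,1],[0,0,0,1.35,1],[0,0,0,1.5,1],[0,0,0,1.6,1],[0,0,0,1.6,1]]]'
python3 - <<'E'
from h import *
d=imaging.get_image("side")
q=np.array([(350,590),(395,630),(565,565),(510,525)])/5+[260,180]-.5
P=P2(ray(d,q,.018)); print(P.round(4),P.mean(0).round(4))
go([*W([-.03,0,0])[0][:2],0.06],YAW+np.pi); print(st()[0]["contact_force"])
E
```

```text
t: 7.75
tool_pos: [0.4657, -0.1934, 0.0626]
tool_rot: [1.583, 0.912, -1.58]
contact_force: [0.4, -0.1, -1.5]
opening: 0.043
[[ 0.0176  0.0413  0.018 ]
 [-0.0136  0.044   0.018 ]
 [-0.0172 -0.0368  0.018 ]
 [ 0.0175 -0.0383  0.018 ]] [0.0011 0.0025 0.018 ]
t 7.8 pos [ 0.4656 -0.1934  0.0626] q6 1.549 q1 -0.541 | shift mm [ 2.6 -1.4  0.2] turn 1.540943618192493 or -1.6006490353973002
[ 0.39680604 -0.24578776 -1.37048596]
```

```bash
python3 -m jog '[[[0,0,0,0.15,1],[0,0,0,0.3,1],[0,0,0,0.45,1],[0,0,0,0.6,1],[0,0,0,0.75,1],[0,0,0,0.9,1],[0,0,0,1.05,1],[0,0,0,1.2,1],[0,0,0,1.35,1],[0,0,0,1.5,1],[0.0026,-0.0014,0,1.541,1],[0.0026,-0.0014,0,1.541,1]]]'
python3 - <<'E'
from h import *
go([*W([-.03,0,0])[0][:2],0.06],YAW+np.pi); print(st()[0]["contact_force"])
d=grab("side","pics/s10.png",(260,180,420,320),5)
d=grab("top","pics/t10.png",(300,195,440,335),4.2)
E
```

```text
t: 9.0
tool_pos: [0.4643, -0.1926, 0.0598]
tool_rot: [-1.952, 0.486, 1.946]
contact_force: [-0.4, 1.1, -2.2]
opening: 0.0429
t 9.0 pos [ 0.4643 -0.1926  0.0598] q6 3.088 q1 -0.541 | shift mm [-0.2  0.3 -0.1] turn 0.0018693603167551642 or -3.139723293273038
[-0.36599853  1.12893604 -2.21090365]
```

View pics/s10.png

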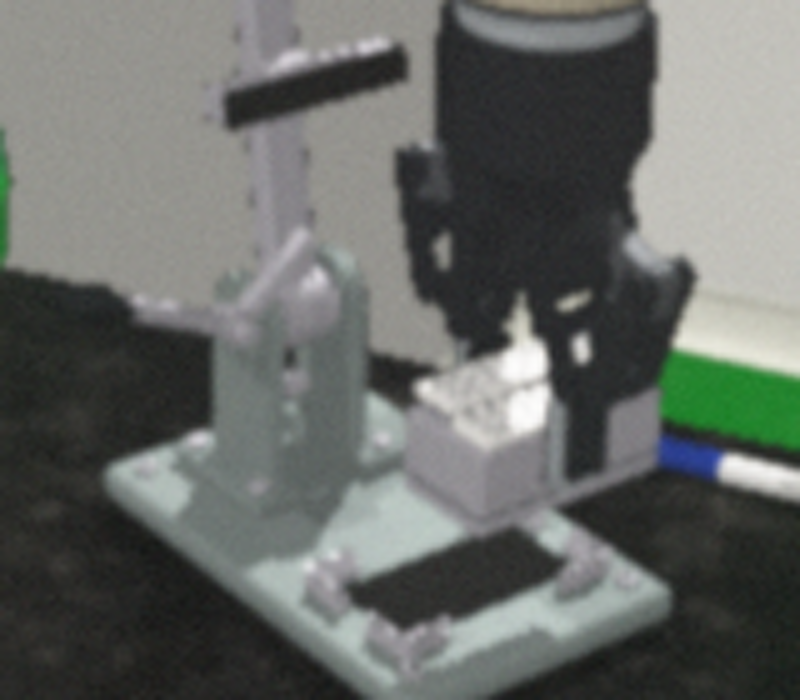

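View pics/t10.png

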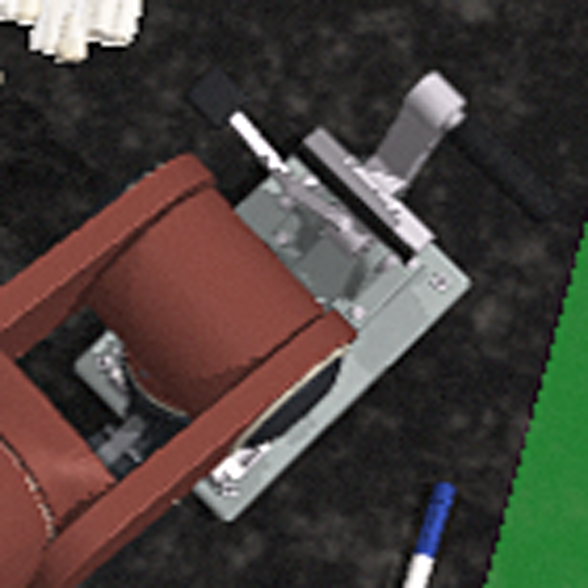

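Run:
```python
from h import *
d=imaging.get_image("side")
f=lambda u,z:P2(ray(d,np.array([u])/5+[260,180]-.5,z)).round(4)[0]
tp=lambda p:P2([p])[0].round(4)
print("tool before",tp([0.4643,-0.1926,.0623]),"after",tp([.4643,-.1926,.0598]))
print("before corners op/+y, op/-y, piv/+y top:",f((473,525),.079),f((645,462),.079),f((392,455),.079))
print("after  corners:",f((488,528),.0765),f((660,462),.0765),f((408,455),.0765))
for u in [(350,590),(397,630),(565,568),(512,525)]: print("nest",f(u,.018))
for u in [(330,552),(408,628),(590,545),(530,518)]: print("fence top",f(u,.028))
```

```text
tool before [-0.0301  0.0003  0.0623] after [-0.0301  0.0003  0.0598]
before corners op/+y, op/-y, piv/+y top: [-0.0477  0.0374  0.079 ] [-0.0511 -0.042   0.079 ] [0.0073 0.0308 0.079 ]
after  corners: [-0.0493  0.0317  0.0765] [-0.0514 -0.0495  0.0765] [0.0071 0.0233 0.0765]
nest [0.0176 0.0413 0.018 ]
nest [-0.014   0.0434  0.018 ]
nest [-0.0188 -0.0354  0.018 ]
nest [ 0.017 -0.039  0.018]
fence top [0.031  0.0409 0.028 ]
fence top [-0.0267  0.0486  0.028 ]
fence top [-0.0235 -0.0433  0.028 ]
fence top [ 0.0049 -0.0373  0.028 ]
```

Run:
```python
import cv2,numpy as np
a=cv2.imread("pics/s8.png")[430:640,200:530]; b=cv2.imread("pics/s9.png")[370:580,360:690]; c=cv2.imread("pics/s10.png")[370:580,360:690]
cv2.imwrite("pics/cmp.png",cv2.resize(np.vstack([np.hstack([a,b]),np.hstack([c,c*0])]),None,fx=1.2,fy=1.2))
```

```text
(no output)
```

View pics/cmp.png

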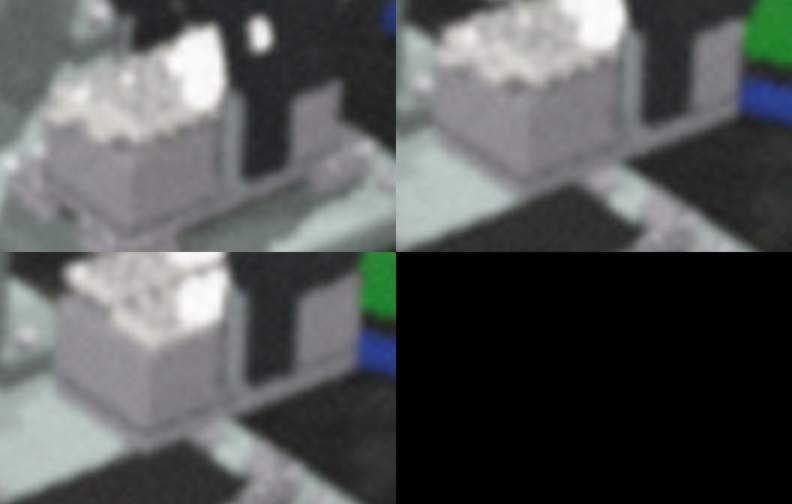

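Run:
```python
from h import *
go([*W([.0005,.0058,0])[0][:2],0.05],YAW+np.pi)
```

```text
t 9.15 pos [ 0.4646 -0.1928  0.0601] q6 3.089 q1 -0.541 | shift mm [ 10.3  -5.5 -30.2] turn 0.0016307720725291224 or -3.139961881517264
```

```bash
python3 -m jog '[[[0,-0.0055,-0.015,0,1],[0,-0.0055,-0.0302,0,1],[0.015,-0.0055,-0.0302,0,1],[0.03,-0.0055,-0.0302,0,1],[0.042,-0.0055,-0.0302,0,1],[0.042,-0.0055,-0.0302,0,1]]]'
python3 - <<'E'
from h import *
go([*W([.0005,.0058,0])[0][:2],0.002],YAW+np.pi); print(st()[0]["contact_force"])
d=grab("side","pics/s11.png",(280,210,410,320),6)
E
```

```text
t: 9.75
tool_pos: [0.4908, -0.2004, 0.0144]
tool_rot: [-1.945, 0.484, 1.952]
contact_force: [-0.6, 0.1, -2.9]
opening: 0.0429
t 9.75 pos [ 0.4908 -0.2004  0.0144] q6 3.102 q1 -0.528 | shift mm [12.4  0.1 -3.5] turn 0.0017718310893498875 or -3.139820822500443
[-0.64481057  0.05060451 -2.92218375]
```

View pics/s11.png

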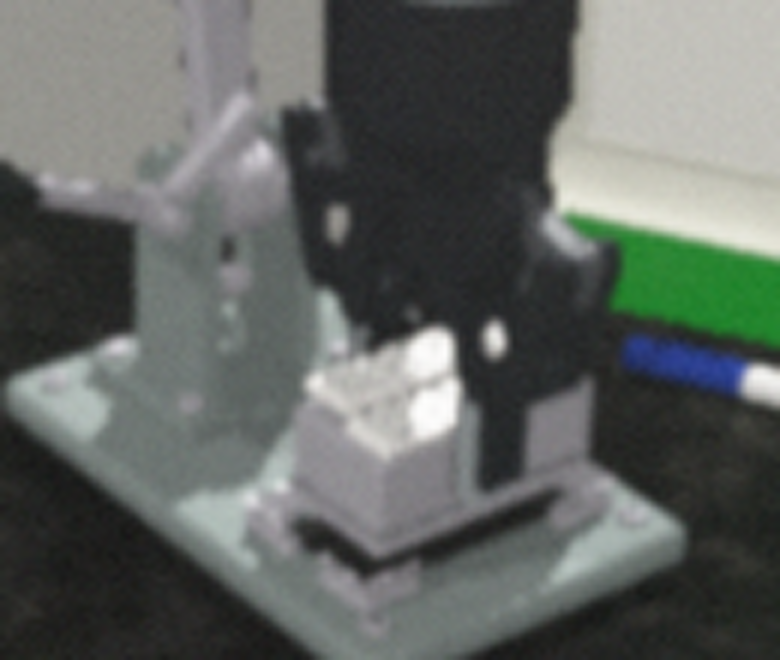

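```bash
python3 -m jog '[[[0,0,-0.0035,0,1],[0,0,-0.004,0,1],[0.004,0,-0.004,0,1],[0.007,0,-0.004,0,1],[0.007,0,-0.004,0,1]]]'
python3 - <<'E'
from h import *
go([*W([.0005,.0058,0])[0][:2],0.002],YAW+np.pi); print(st()[0]["contact_force"],st()[0]["wrist_torque"])
d=grab("side","pics/s12.png",(280,210,410,320),6)
E
```

```text
t: 10.3
tool_pos: [0.4951, -0.2027, 0.0084]
tool_rot: [-1.947, 0.485, 1.95]
contact_force: [0.1, 1.4, -2.0]
opening: 0.0431
t 10.3 pos [ 0.4951 -0.2027  0.0084] q6 3.102 q1 -0.528 | shift mm [6.4 0.  1.3] turn 0.001728677571372647 or -3.1398639760184204
[ 0.14967808  1.35272833 -2.04347339] [0.00523451 0.08417101 0.01059314]
```

View pics/s12.png

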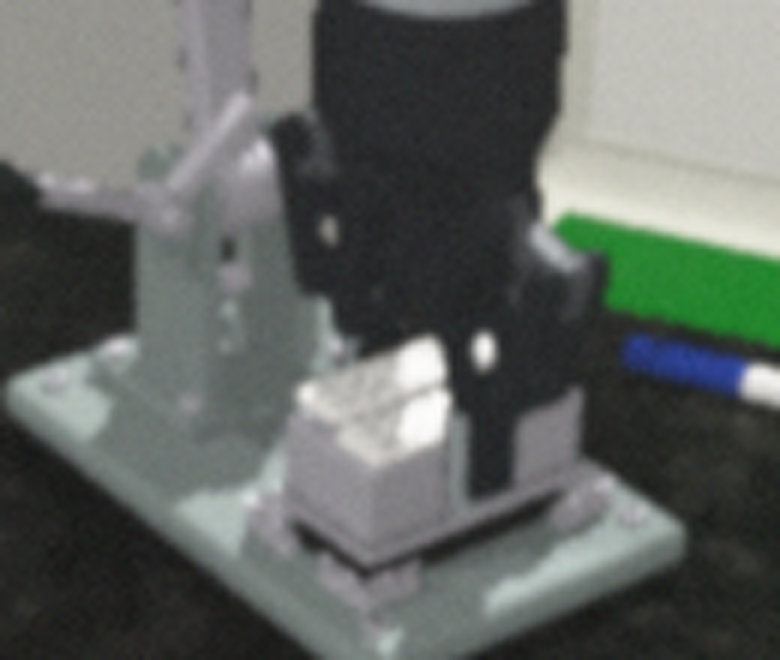

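```bash
python3 -m jog '[[[0,0,0.0014,0,1],[0.002,0,0.0014,0,1],[0.004,0,0.0014,0,1],[0.0055,0,0.0014,0,1],[0.0065,0,0.0014,0,1],[0.0065,0,0.0014,0,1]]]'
python3 - <<'E'
from h import *
go([*W([.0005,.0058,0])[0][:2],0.002],YAW+np.pi); print(st()[0]["contact_force"],st()[0]["wrist_torque"])
d=grab("side","pics/s13.png",(280,210,410,320),6)
E
```

```text
t: 10.95
tool_pos: [0.4938, -0.202, 0.0018]
tool_rot: [-1.946, 0.485, 1.95]
contact_force: [0.1, -0.2, -1.0]
opening: 0.0429
t 10.95 pos [ 0.4938 -0.202   0.0018] q6 3.102 q1 -0.528 | shift mm [-0.2  0.  -0.1] turn 0.0017546610908200264 or -3.139837992498973
[ 0.09322696 -0.23481373 -0.9891025 ] [-0.02741771 -0.09503536  0.00623315]
```

View pics/s13.png

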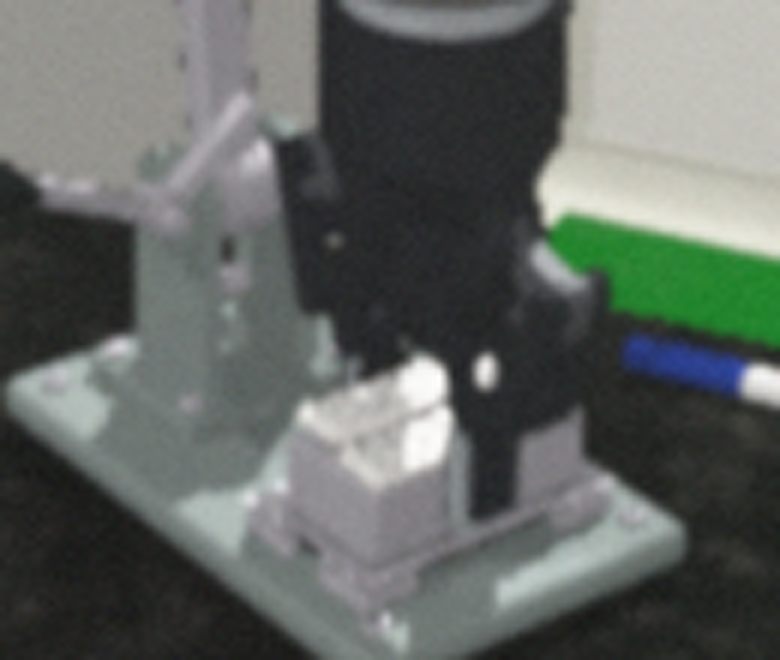

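```bash
python3 -m jog '[[[0.0015,0,0,0,1],[0.0015,0,0,0,1]]]'
python3 -m jog '[[[0,0,0,0,-1],[0,0,0,0,-1],[0,0,0,0,-1],[0,0,0,0,-1],[0,0,0,0,-1],[0,0,0,0,-1]]]'
python3 - <<'E'
from h import *
go([*W([.0005,.0058,0])[0][:2],0.002],YAW+np.pi); print(st()[0]["contact_force"],st()[0]["wrist_torque"])
d=grab("side","pics/s14.png",(280,210,410,320),6)
E
```

```text
t: 11.2
tool_pos: [0.4942, -0.2023, 0.0015]
tool_rot: [-1.947, 0.485, 1.95]
contact_force: [-3.7, 1.2, 4.2]
opening: 0.0432
t: 11.8
tool_pos: [0.4942, -0.2023, 0.0014]
tool_rot: [-1.947, 0.485, 1.95]
contact_force: [-0.3, 0.3, 0.4]
opening: 0.0858
t 11.8 pos [ 0.4942 -0.2023  0.0014] q6 3.102 q1 -0.528 | shift mm [-0.6  0.   0.4] turn 0.0017970219839246924 or -3.1397956316058684
[-0.32659804  0.30952282  0.41540165] [ 0.00253533 -0.01747762 -0.01041412]
```

View pics/s14.png

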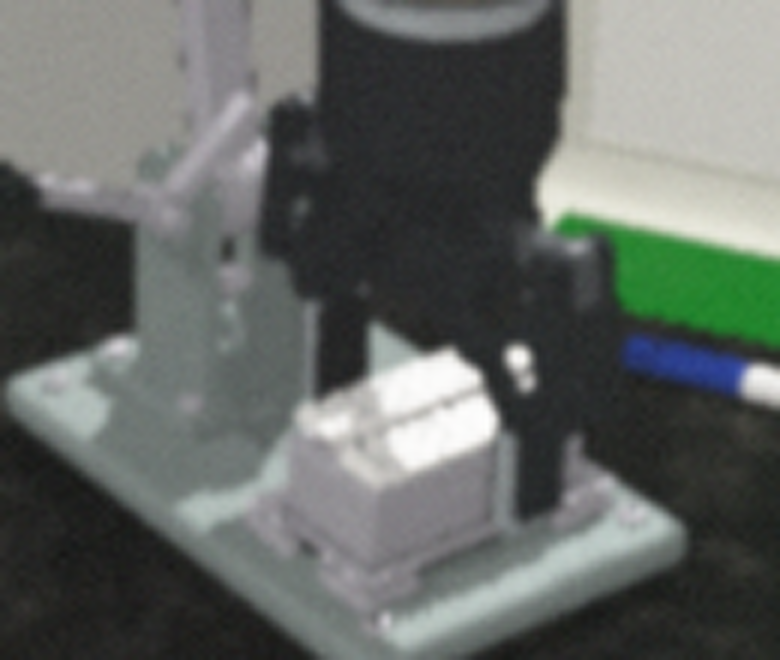

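```bash
python3 -m jog '[[[-0.04,0,0,0,-1],[-0.08,0,0,0,-1],[-0.12,0,0,0,-1],[-0.15,0,0.03,0,-1],[-0.16,-0.05,0.08,0,1],[-0.16,-0.1,0.08,0,1],[-0.16,-0.1,0.08,0,1],[-0.16,-0.1,0.08,0,1]]]'
python3 - <<'E'
from h import *
go([*W([-.08,.107,0])[0][:2],0.16],YAW+np.pi); print(st()[0]["contact_force"])
d=grab("side","pics/s15.png",(200,80,440,320),3.3)
d=grab("top","pics/t15.png",(300,195,440,335),4.2)
print(proj(imaging.get_image("side"),W([0,.07,.25])))
E
```

```text
t: 12.65
tool_pos: [0.4536, -0.1144, 0.1599]
tool_rot: [-1.976, 0.392, 1.96]
contact_force: [0.1, -0.8, 0.2]
opening: 0.0283
t 12.65 pos [ 0.4536 -0.1144  0.1599] q6 3.135 q1 -0.432 | shift mm [  1.6 -42.9   1.2] turn 0.058931105382118376 or -3.0826615482076747
[ 0.13282533 -0.81265896  0.23329123]
[[324.37303719 190.75700644]]
```

View pics/s15.png

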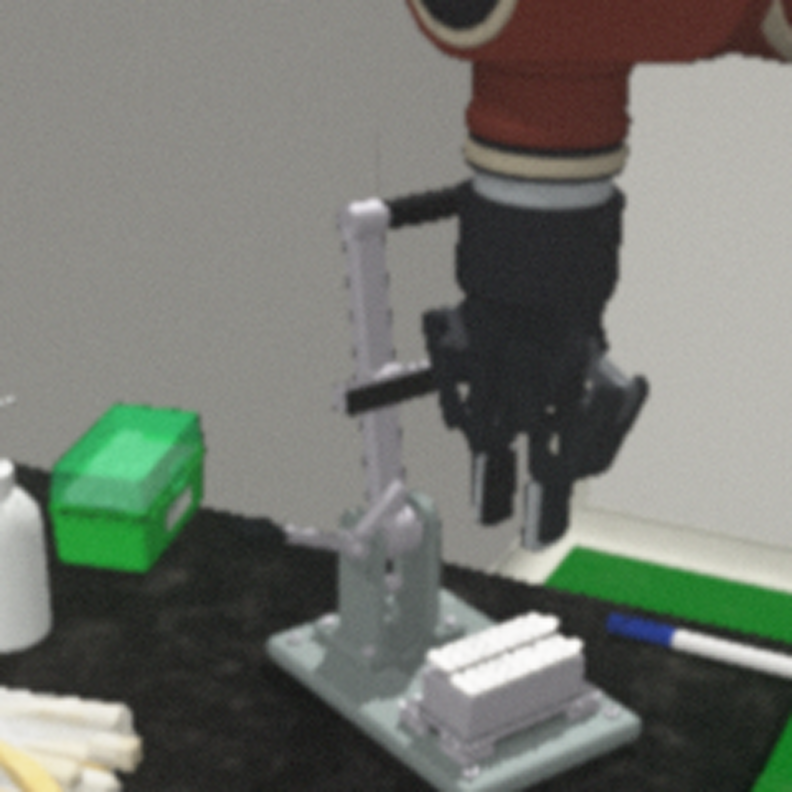

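View pics/t15.png

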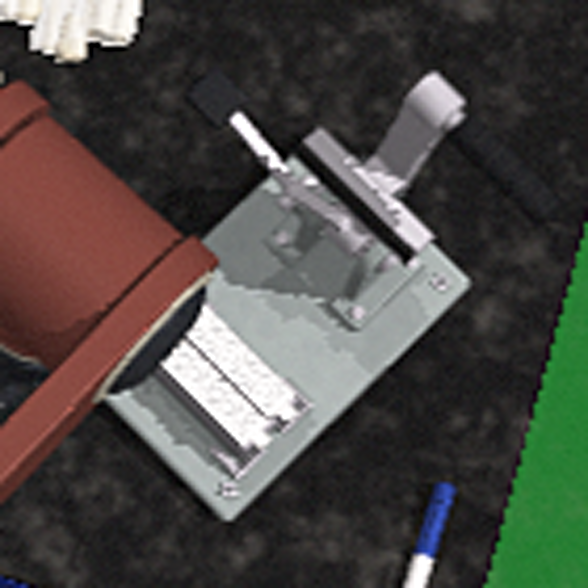

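```bash
python3 -m jog '[[[0,0,0,-0.15,1],[-0.01,-0.01,0,-0.3,1],[-0.02,-0.02,0,-0.45,1],[-0.03,-0.03,0,-0.6,1],[-0.04,-0.043,0,-0.75,1],[-0.04,-0.043,0,-0.9,1],[-0.04,-0.043,0,-1.05,1],[-0.04,-0.043,0,-1.2,1],[-0.04,-0.043,0,-1.35,1],[-0.04,-0.043,0,-1.5,1],[-0.04,-0.043,0,-1.65,1],[-0.04,-0.043,0,-1.65,1]]]'
python3 - <<'E'
from h import *
import h
go([*W([-.08,.107,0])[0][:2],0.20],YAW); print(st()[0]["contact_force"])
h.O=O+[0.47*.003,.88*.003]
d=overlay("top","pics/t16.png",(300,195,440,335),4.2,-1)
d=overlay("side","pics/s16.png",(280,210,410,320),6,-1)
E
```

```text
t: 14.0
tool_pos: [0.4711, -0.0786, 0.2006]
tool_rot: [1.499, 1.043, -1.442]
contact_force: [-0.6, -0.5, 0.4]
opening: 0.0004
t 14.0 pos [ 0.4711 -0.0786  0.2006] q6 1.577 q1 -0.346 | shift mm [ 0.8 -1.9 -3.2] turn -1.4358899457337386 or 1.7057027078560545
[-0.58655459 -0.52555085  0.3545727 ]
```

View pics/s16.png

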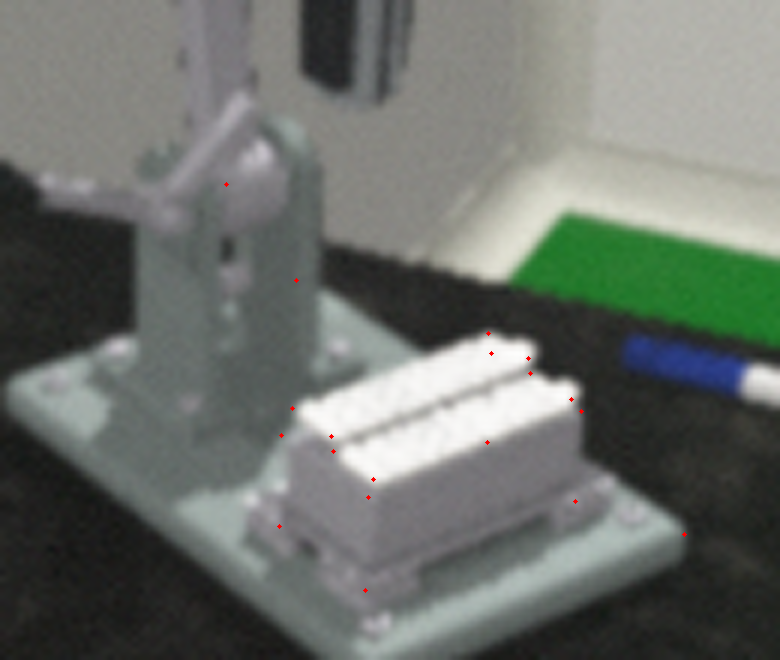

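View pics/t16.png

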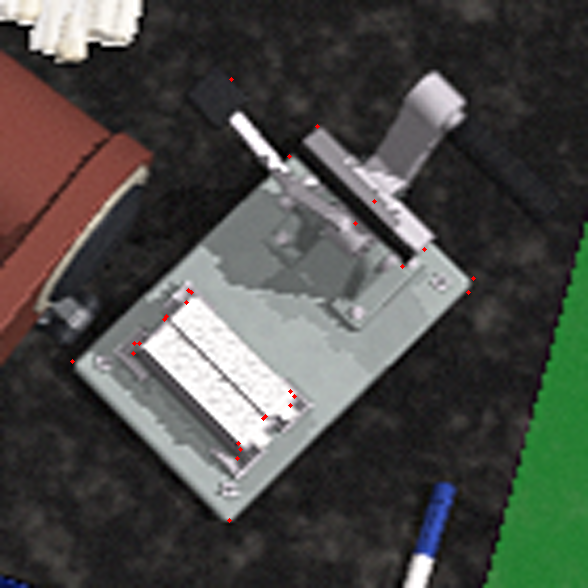

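```bash
sed -i 's/^YAW=.*/YAW=-0.490; O=np.array([0.4907+.0007,-0.207+.0013])/' h.py; python3 -m jog '[[[0,0,0,-0.15,1],[0,0,0,-0.3,1],[0,0,0,-0.45,1],[0,0,0,-0.6,1],[0,0,0,-0.75,1],[0,0,0,-0.9,1],[0,0,0,-1.05,1],[0,0,0,-1.2,1],[0,0,0,-1.35,1],[0,0,0,-1.436,1],[0,0,0,-1.436,1]]]'
python3 - <<'E'
from h import *
go([*W([.096,.107,0])[0][:2],0.20],YAW)
E
```

```text
t: 15.2
tool_pos: [0.4711, -0.0786, 0.2006]
tool_rot: [0.418, 1.531, -0.357]
contact_force: [1.1, -0.0, 0.0]
opening: 0.0002
t 15.2 pos [ 0.4711 -0.0786  0.2006] q6 0.146 q1 -0.346 | shift mm [-1.000e-01  5.300e+00  1.737e+02] turn -0.0050302816587951705 or 3.136562371930998
```

```bash
python3 -m jog '[[[0,0.005,0.04,0,1],[0,0.005,0.08,0,1],[0,0.005,0.12,0,1],[0,0.005,0.16,0,1],[0,0.005,0.174,0,1],[0,0.005,0.174,0,1]]]'
python3 - <<'E'
from h import *
go([*W([.096,.107,0])[0][:2],0.12],YAW)
d=grab("side","pics/s17.png",(200,80,440,320),3.3)
d=grab("top","pics/t17.png",(300,155,440,335),3.3)
E
```

```text
t: 15.8
tool_pos: [0.6277, -0.158, 0.1989]
tool_rot: [0.421, 1.532, -0.361]
contact_force: [0.4, -0.1, 0.1]
opening: -0.0001
t 15.8 pos [ 0.6277 -0.158   0.1989] q6 0.115 q1 -0.38 | shift mm [78.9 -2.2 -1.3] turn -0.009205084797660537 or 3.1323875687921325
```

View pics/s17.png

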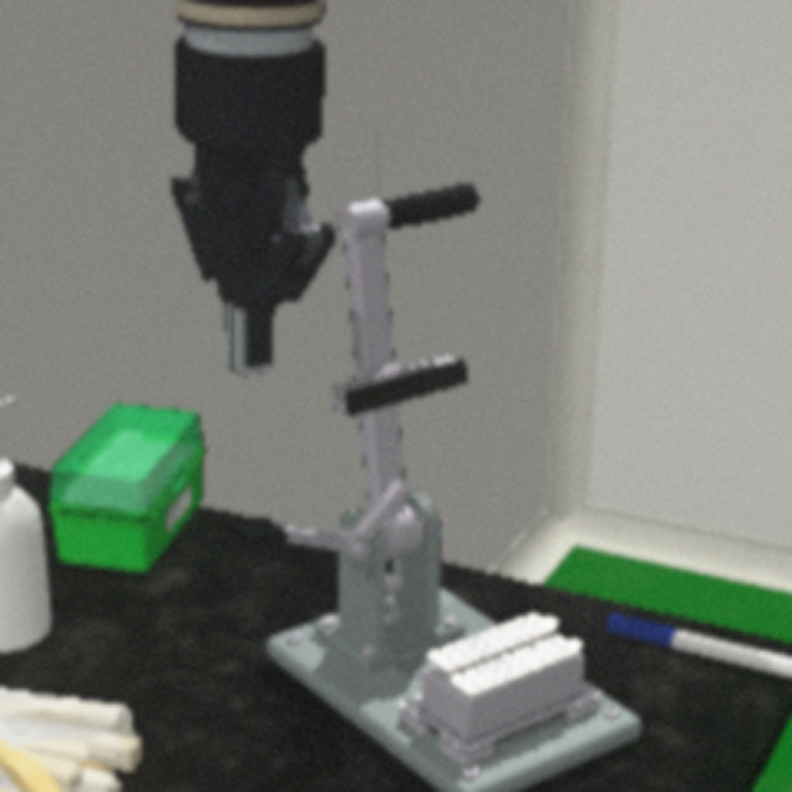

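View pics/t17.png

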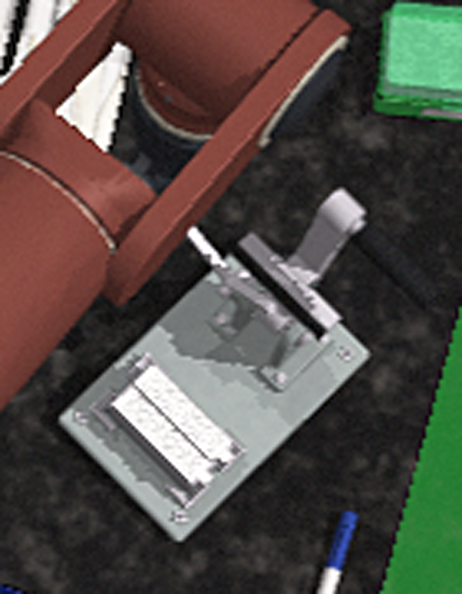

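Run:
```python
from h import *
d=imaging.get_image("side"); 
for z in(.2,.21,.22,.23): print(z,proj(d,W([.096,.108,z])))
print(proj(d,W([.096,.103,.131])))
```

```text
0.2 [[274.24278902 204.814009  ]]
0.21 [[274.07397601 199.67439743]]
0.22 [[273.90358691 194.48680133]]
0.23 [[273.73159957 189.25054555]]
[[277.65280738 238.29777466]]
```

```bash
python3 -m jog '[[[0.03,-0.004,-0.001,-0.009,1],[0.06,-0.004,-0.001,-0.009,1],[0.08,-0.004,-0.001,-0.009,1],[0.088,-0.004,-0.001,-0.009,1],[0.093,-0.004,-0.001,-0.009,1],[0.098,-0.004,-0.001,-0.009,1]]]'
python3 - <<'E'
from h import *
go([*W([.096,.104,0])[0][:2],0.04],YAW);print(st()[0]["contact_force"])
d=grab("side","pics/s18.png",(220,120,420,320),4)
E
```

```text
t: 16.55
tool_pos: [0.6251, -0.156, 0.1031]
tool_rot: [0.412, 1.53, -0.351]
contact_force: [-0.8, -0.2, 1.0]
opening: 0.0001
t 16.55 pos [ 0.6251 -0.156   0.1031] q6 0.099 q1 -0.378 | shift mm [62.9 -5.2  1.6] turn 0.0024014825767418907 or -3.139191171013051
[-0.81021543 -0.16934005  1.04337789]
```

View pics/s18.png

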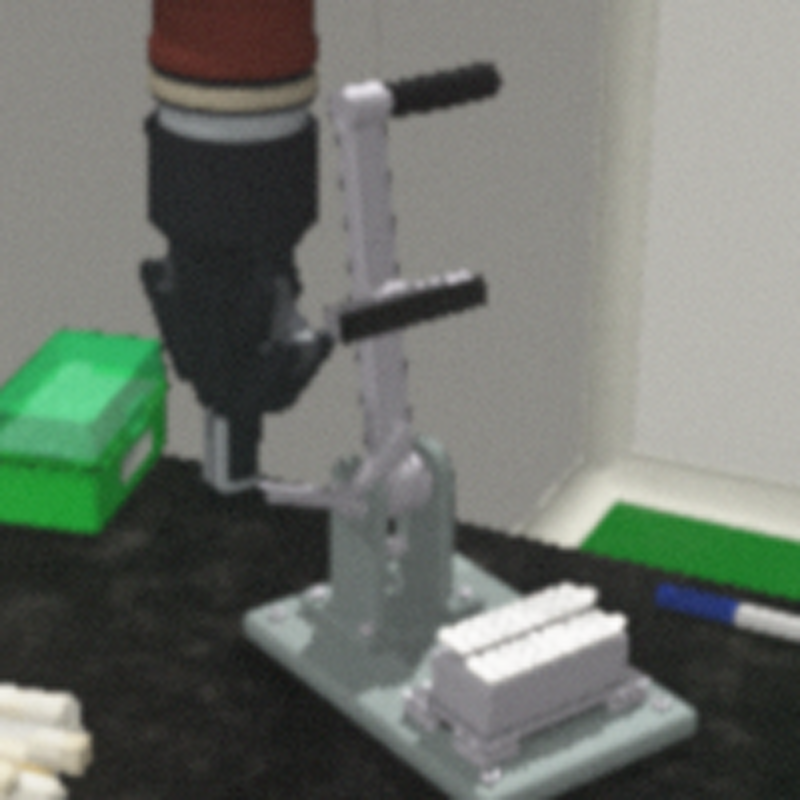

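```bash
python3 -m jog '[[[0.006,-0.003,0.001,0,1],[0.012,-0.005,0.001,0,1],[0.018,-0.005,0.001,0,1],[0.024,-0.005,0.001,0,1],[0.03,-0.005,0.001,0,1],[0.036,-0.005,0.001,0,1],[0.042,-0.005,0.001,0,1],[0.048,-0.005,0.001,0,1]]]'
python3 - <<'E'
from h import *
go([*W([.096,.102,0])[0][:2],0.04],YAW);print(st()[0]["contact_force"])
d=grab("side","pics/s19.png",(220,120,420,320),4)
E
```

```text
t: 17.4
tool_pos: [0.6239, -0.1593, 0.0534]
tool_rot: [0.412, 1.532, -0.352]
contact_force: [-0.8, -1.9, 2.2]
opening: -0.0001
t 17.4 pos [ 0.6239 -0.1593  0.0534] q6 0.09 q1 -0.384 | shift mm [13.4 -1.8  1. ] turn 0.002313232289394466 or -3.1392794213003987
[-0.79603958 -1.87940031  2.23300578]
```

View pics/s19.png

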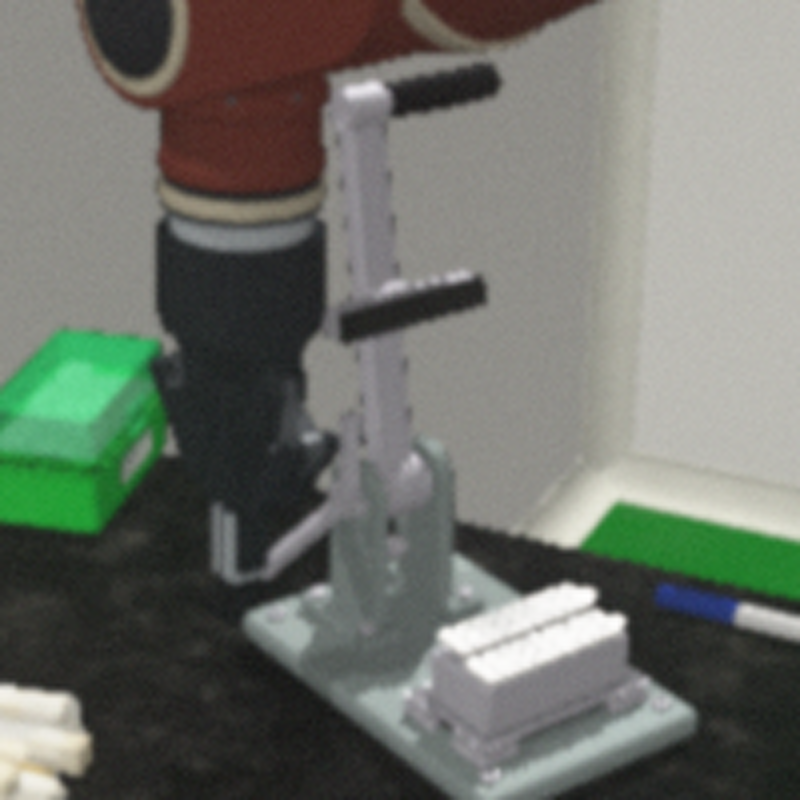

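```bash
python3 -m jog '[[[0.004,-0.001,0,0,1],[0.008,-0.002,0,0,1],[0.011,-0.002,0,0,1],[0.013,-0.002,0,0,1]]]'
python3 -m jog '[[[0.002,0,0,0,1],[0.003,0,0,0,1]]]'
python3 - <<'E'
from h import *
d=grab("side","pics/s20.png",(220,120,420,320),4)
E
```

```text
t: 17.85
tool_pos: [0.6245, -0.1596, 0.0422]
tool_rot: [0.414, 1.53, -0.35]
contact_force: [-1.6, 5.5, 14.8]
opening: -0.0001
t: 18.05
tool_pos: [0.6261, -0.1591, 0.0414]
tool_rot: [0.415, 1.527, -0.349]
contact_force: [0.0, 3.2, 12.0]
opening: 0.0001
```

View pics/s20.png

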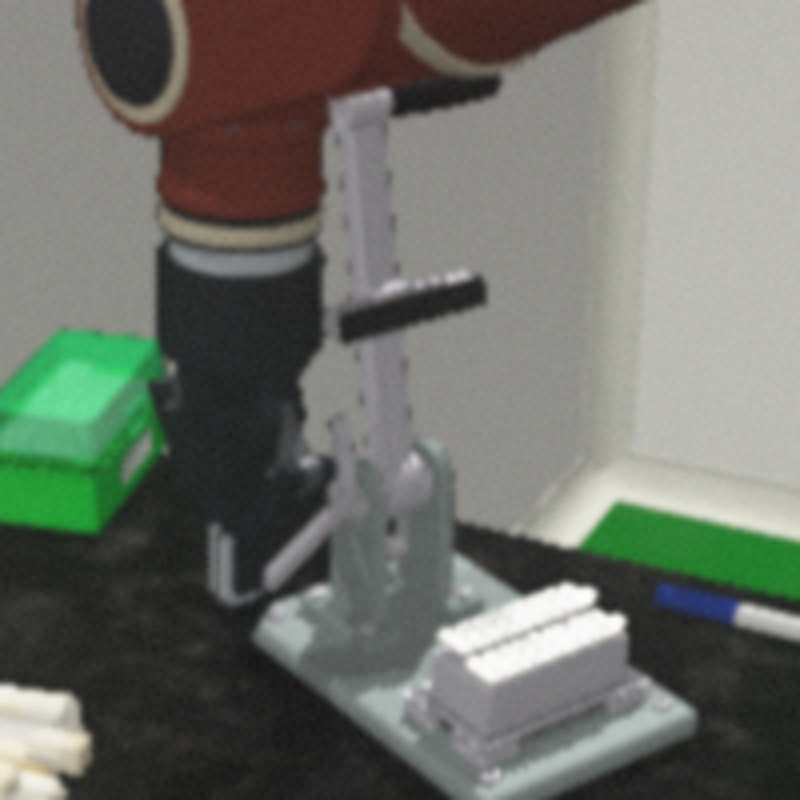

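```bash
python3 -m jog '[[[-0.04,0,0,0,1],[-0.08,0,0,0,1],[-0.12,0,0,0,1],[-0.16,0,0,0,1],[-0.2,0,0,0,1],[-0.24,0,0,0,1],[-0.26,0,0,0,1],[-0.26,0,0,0,1]]]'
python3 - <<'E'
from h import *
go([*W([.14,-.05,0])[0][:2],0.31],YAW);print(st()[0]["contact_force"])
d=grab("side","pics/s21.png",(200,80,440,320),3.3)
d=grab("top","pics/t21.png",(300,155,440,335),3.3)
uv=None
for p in((.14,-.05,.278),(.14,-.08,.278),(.14,-.016,.278)): print(proj(d,W(p))-[300,155],)
E
```

```text
t: 18.9
tool_pos: [0.6225, -0.1698, 0.3057]
tool_rot: [0.414, 1.52, -0.349]
contact_force: [0.0, 0.4, 0.3]
opening: -0.0001
t 18.9 pos [ 0.6225 -0.1698  0.3057] q6 0.088 q1 -0.402 | shift mm [ -10.3 -143.2   40.9] turn 0.002529342196338555 or -3.1390633113934547
[0.02614026 0.39849061 0.26812574]
[[121.06072489  79.81885171]]
[[131.60553165  89.91203467]]
[[109.2068024   68.47262117]]
```

View pics/s21.png

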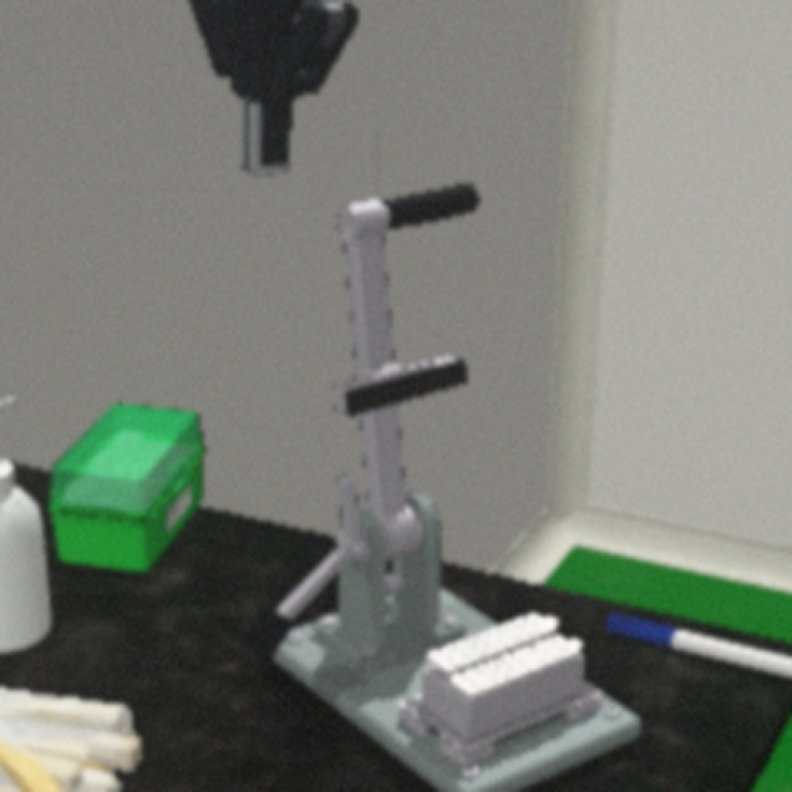

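View pics/t21.png

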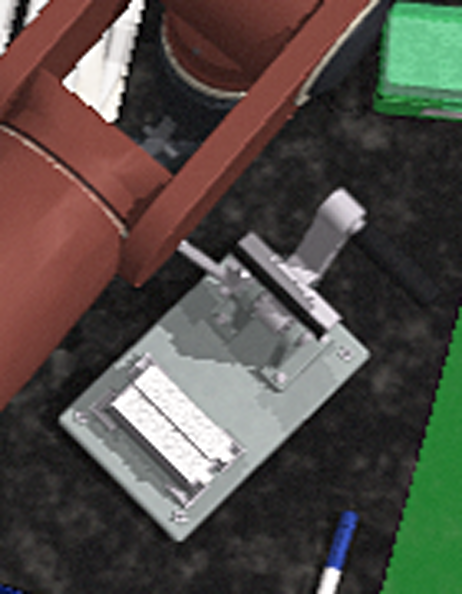

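```bash
python3 -m jog '[[[-0.012,-0.04,0.01,0,1],[-0.015,-0.08,0.025,0,0],[-0.015,-0.12,0.041,0,-1],[-0.015,-0.143,0.041,0,-1],[-0.015,-0.143,0.041,0,-1],[-0.015,-0.143,0.041,0,-1]]]'
python3 - <<'E'
from h import *
go([*W([.14,-.05,0])[0][:2],0.24],YAW);print(st()[0]["contact_force"],st()[0]["opening"])
d=grab("side","pics/s22.png",(220,40,440,260),3.6)
E
```

```text
t: 19.6
tool_pos: [0.5891, -0.3145, 0.3055]
tool_rot: [0.418, 1.532, -0.347]
contact_force: [0.0, 0.6, -0.4]
opening: 0.072
t 19.6 pos [ 0.5891 -0.3145  0.3055] q6 -0.13 q1 -0.622 | shift mm [65.5 -2.9  3.1] turn 0.001316036679199743 or -3.1402766169105933
[ 0.00808575  0.57152374 -0.41388208] 0.07197063829347541
```

View pics/s22.png

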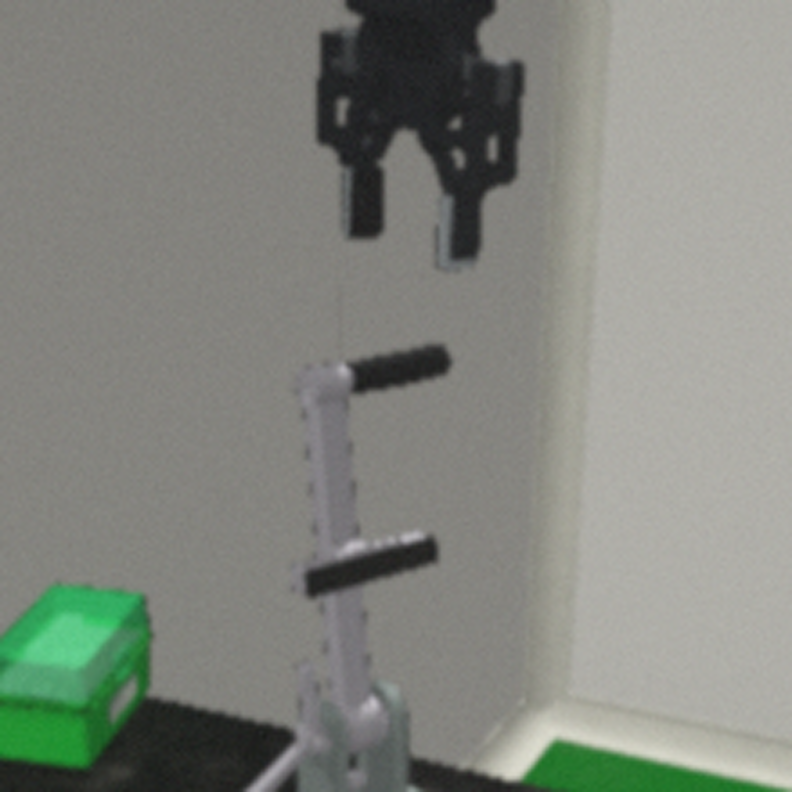

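```bash
python3 -m jog '[[[0.02,-0.003,0.003,0,-1],[0.04,-0.003,0.003,0,-1],[0.055,-0.003,0.003,0,-1],[0.066,-0.003,0.003,0,-1],[0.066,-0.003,0.003,0,-1]]]'
python3 - <<'E'
from h import *
go([*W([.14,-.05,0])[0][:2],0.24],YAW);print(st()[0]["contact_force"],st()[0]["opening"])
d=grab("side","pics/s23.png",(220,40,440,260),3.6)
E
```

```text
t: 20.15
tool_pos: [0.5912, -0.3139, 0.2378]
tool_rot: [0.417, 1.535, -0.345]
contact_force: [0.0, 0.3, -0.3]
opening: 0.0854
t 20.15 pos [ 0.5912 -0.3139  0.2378] q6 -0.134 q1 -0.619 | shift mm [-2.3 -1.4  1. ] turn 0.0033909947619555343 or -3.1382016588278376
[ 0.03009866  0.34198703 -0.28195963] 0.08537632833541207
```

View pics/s23.png

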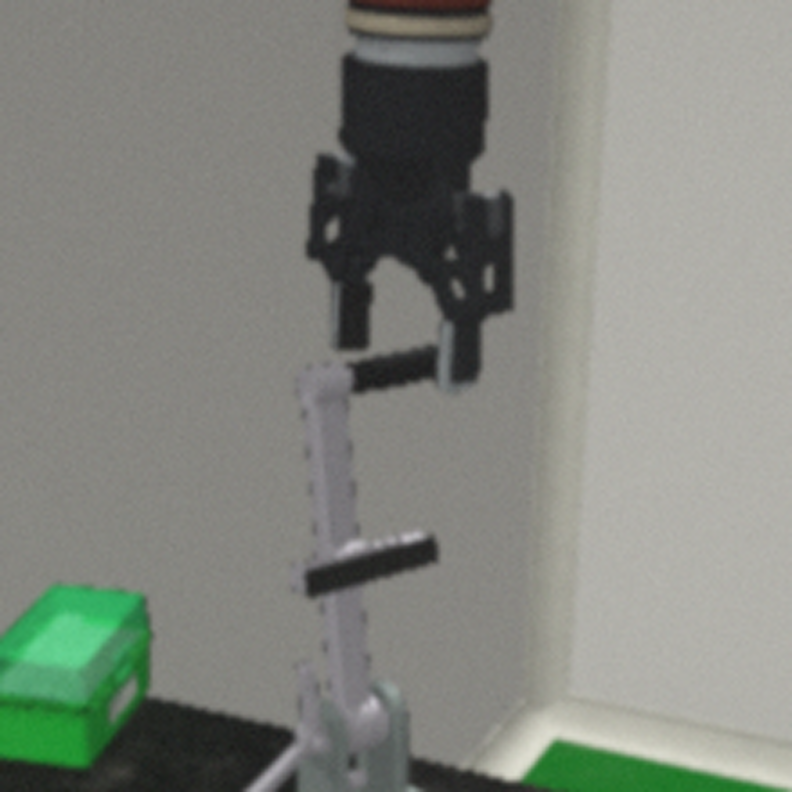

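```bash
python3 -m jog '[[[0.005,-0.001,0.001,0,-1],[0.005,-0.001,0.001,0,1],[0.005,-0.001,0.001,0,1],[0.005,-0.001,0.001,0,1],[0.005,-0.001,0.001,0,1],[0.005,-0.001,0.001,0,1],[0.005,-0.001,0.001,0,1],[0.005,-0.001,0.001,0,1],[0.005,-0.001,0.001,0,1],[0.005,-0.001,0.001,0,1],[0.005,-0.001,0.001,0,1]]]' 60
python3 - <<'E'
from h import *
go([*W([.14,-.05,0])[0][:2],0.24],YAW);print(st()[0]["contact_force"],st()[0]["opening"])
d=grab("side","pics/s24.png",(220,40,440,260),3.6)
E
```

```text
t: 21.3
tool_pos: [0.5903, -0.3148, 0.2348]
tool_rot: [0.418, 1.538, -0.346]
contact_force: [-7.6, 3.8, 3.6]
opening: 0.0166
t 21.3 pos [ 0.5903 -0.3148  0.2348] q6 -0.135 q1 -0.62 | shift mm [-5.3 -0.1  1.3] turn 0.0028095255211242403 or -3.1387831280686687
[-7.5879902   3.83871915  3.56926614] 0.016639313430826905
```

View pics/s24.png

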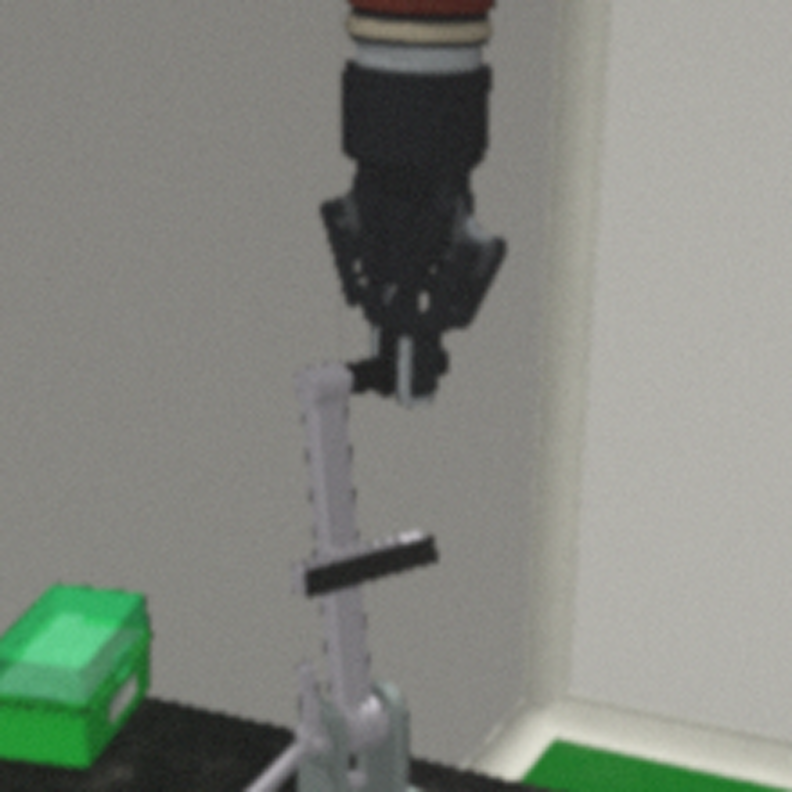

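```bash
cat > arc.py <<'E'
from h import *
import sys
P0=P2([[0.5905,-0.3148,0.2348]])[0]; P0[0]+=.0005
px=lambda th:np.array([P0[0]-.19*(np.sin(th-.157)+np.sin(.157)),P0[2]+.19*(np.cos(th-.157)-np.cos(.157))])
o,R=st(); p=P2([o["tool_pos"]])[0]; c=px(0)-.19*np.array([np.sin(.157),np.cos(.157)])
v=np.array([p[0],p[2]])-c; th=np.arctan2(-v[0],v[1])+.157
print("t",o["t"],"theta",th.round(3),"r",np.linalg.norm(v).round(4),"y",p[1].round(4),"F",o["contact_force"].round(1),"Fpress",(np.array([[np.cos(YAW),np.sin(YAW)],[-np.sin(YAW),np.cos(YAW)]])@o["contact_force"][:2]).round(1),"open",o["opening"].round(4))
print("tool dy to -.05:", R.T@(W([[0,-.05,0]])[0]-W([[0,p[1],0]])[0]))
for t in map(float,sys.argv[1:]):
    q=px(t); X=W([[q[0],P0[1],q[1]]])[0]; print(t,(R.T@(X-o["tool_pos"])).round(4))
E
python3 arc.py 0.1 0.2 0.3 0.4 0.5 0.6 0.7
```

```text
Traceback (most recent call last):
  File "arc.py", line 7, in <module>
    print("t",o["t"],"theta",th.round(3),"r",np.linalg.norm(v).round(4),"y",p[1].round(4),"F",o["contact_force"].round(1),"Fpress",(np.array([[np.cos(YAW),np.sin(YAW)],[-np.sin(YAW),np.cos(YAW)]])@o["contact_force"][:2]).round(1),"open",o["opening"].round(4))
                                                                                                                                                                                                                                             ^^^^^^^^^^^^^^^^^^
AttributeError: 'float' object has no attribute 'round'
```

```bash
sed -i 's/o\["opening"\].round(4)/o["opening"]/' arc.py; python3 arc.py 0.1 0.2 0.3 0.4 0.5 0.6 0.7
```

```text
t 21.35 theta 0.003 r 0.1899 y -0.0497 F [-7.   4.1  3.5] Fpress [-8.1  0.3] open 0.01606179801761539
tool dy to -.05: [-1.28802095e-05 -2.92119147e-04 -9.62430519e-07]
0.1 [-0.0018  0.0002 -0.0183]
0.2 [-0.0017  0.0003 -0.0372]
0.3 [ 0.0002  0.0003 -0.0561]
0.4 [ 0.0041  0.0001 -0.0747]
0.5 [ 0.0098 -0.     -0.0928]
0.6 [ 0.0173 -0.0003 -0.1103]
0.7 [ 0.0265 -0.0007 -0.1269]
```

```bash
python3 -m jog '[[[-0.0018,0,-0.0183,0,1],[-0.0017,0,-0.0372,0,1],[0.0002,0,-0.0561,0,1],[0.0041,0,-0.0747,0,1],[0.0041,0,-0.0747,0,1]]]' 80; python3 arc.py 0.5 0.6 0.7 0.8 0.9 1.0 1.1
```

```text
t: 21.85
tool_pos: [0.5239, -0.279, 0.2316]
tool_rot: [0.418, 1.536, -0.345]
contact_force: [3.9, -0.6, -1.9]
opening: 0.0158
t 21.85 theta 0.403 r 0.1902 y -0.0494 F [ 3.9 -0.6 -1.9] Fpress [3.7 1.3] open 0.015801936885303576
tool dy to -.05: [-2.70307324e-05 -6.04535717e-04 -1.79563084e-06]
0.5 [ 0.0057 -0.0004 -0.0175]
0.6 [ 0.0131 -0.0007 -0.0349]
0.7 [ 0.0223 -0.0011 -0.0516]
0.8 [ 0.0331 -0.0015 -0.0672]
0.9 [ 0.0454 -0.002  -0.0817]
1.0 [ 0.059  -0.0026 -0.0948]
1.1 [ 0.0739 -0.0032 -0.1066]
```

```bash
python3 -m jog '[[[0.0057,-0.0004,-0.0175,0,1],[0.0131,-0.0007,-0.0349,0,1],[0.0223,-0.0011,-0.0516,0,1],[0.0331,-0.0015,-0.0672,0,1],[0.0454,-0.002,-0.0817,0,1],[0.059,-0.0026,-0.0948,0,1],[0.059,-0.0026,-0.0948,0,1]]]'; python3 arc.py 1.1 1.2 1.3 1.4 1.5 1.6; python3 -c "
from h import *
grab('side','pics/s25.png',(250,100,450,320),3)"
```

```text
t: 22.55
tool_pos: [0.4392, -0.2334, 0.1729]
tool_rot: [0.42, 1.537, -0.344]
contact_force: [2.0, 2.3, 4.3]
opening: 0.0158
t 22.55 theta 1.005 r 0.1901 y -0.049 F [2.  2.3 4.3] Fpress [0.7 3. ] open 0.01578497520778174
tool dy to -.05: [-4.62125722e-05 -9.99979719e-04 -2.94680028e-06]
1.1 [ 0.0143 -0.0013 -0.011 ]
1.2 [ 0.0303 -0.002  -0.0212]
1.3 [ 0.0472 -0.0027 -0.0297]
1.4 [ 0.065  -0.0035 -0.0365]
1.5 [ 0.0833 -0.0044 -0.0415]
1.6 [ 0.102  -0.0052 -0.0446]
```

View pics/s25.png

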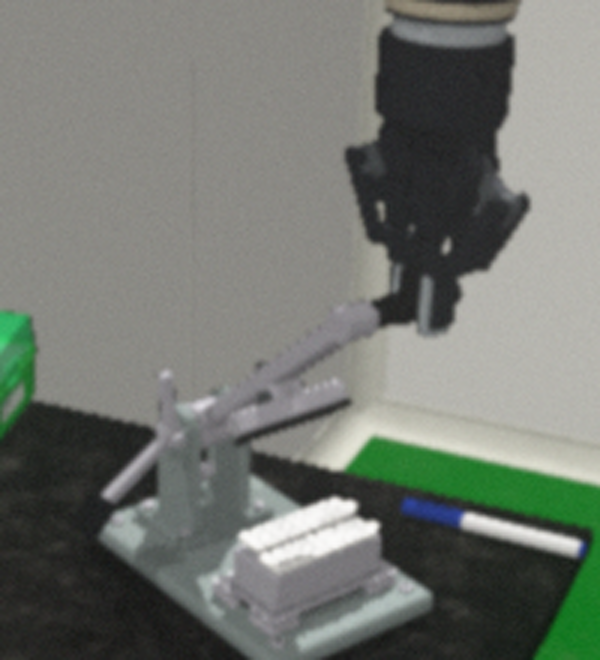

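```bash
python3 -m jog '[[[0.0143,-0.0013,-0.011,0,1],[0.0303,-0.002,-0.0212,0,1],[0.0472,-0.0027,-0.0297,0,1],[0.065,-0.0035,-0.0365,0,1],[0.0833,-0.0044,-0.0415,0,1],[0.102,-0.0052,-0.0446,0,1],[0.102,-0.0052,-0.0446,0,1]]]'; python3 arc.py 1.64 1.68 1.72 1.74 1.76; python3 -c "
from h import *
grab('side','pics/s26.png',(250,100,450,320),3)"
```

```text
t: 23.3
tool_pos: [0.3986, -0.2115, 0.0708]
tool_rot: [0.422, 1.54, -0.342]
contact_force: [-3.9, 6.8, 4.8]
opening: 0.0155
t 23.3 theta 1.603 r 0.1902 y -0.0488 F [-3.9  6.8  4.8] Fpress [-6.7  4.2] open 0.015530118574834507
tool dy to -.05: [-5.88257571e-05 -1.21294900e-03 -3.78318817e-06]
1.64 [ 0.007  -0.0012 -0.0005]
1.68 [ 0.0145 -0.0015 -0.0009]
1.72 [ 0.0221 -0.0019 -0.0009]
1.74 [ 0.0259 -0.0021 -0.0009]
1.76 [ 0.0297 -0.0023 -0.0007]
```

View pics/s26.png

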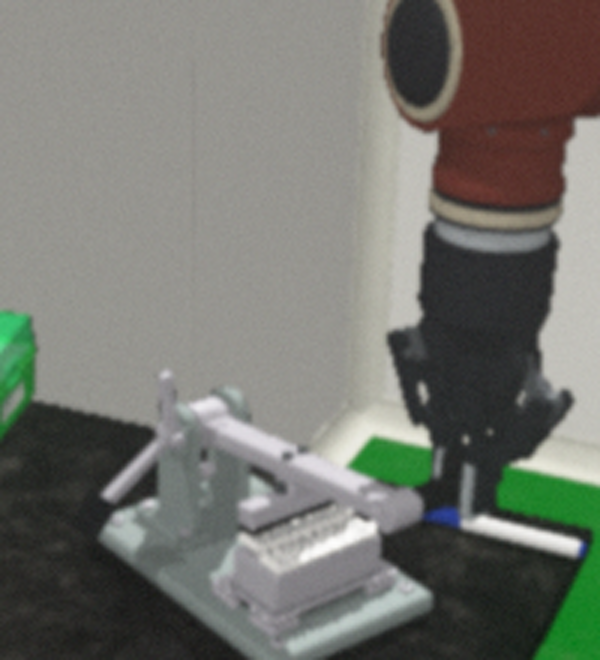

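```bash
python3 -m jog '[[[0.004,0,-0.0003,0,1],[0.008,0,-0.0005,0,1],[0.012,0,-0.0007,0,1],[0.016,0,-0.0009,0,1],[0.018,0,-0.0009,0,1]]]' 100; python3 arc.py 1.72 1.74
```

```text
t: 23.85
tool_pos: [0.3975, -0.2108, 0.0558]
tool_rot: [0.422, 1.545, -0.341]
contact_force: [-9.8, 5.5, 12.5]
opening: 0.0151
t 23.85 theta 1.682 r 0.1903 y -0.0487 F [-9.8  5.5 12.5] Fpress [-11.3   0.2] open 0.015092367609715803
tool dy to -.05: [-6.16436014e-05 -1.30793562e-03 -5.39427195e-06]
1.72 [ 0.0071 -0.0013  0.0002]
1.74 [ 0.0109 -0.0014  0.0003]
```

```bash
python3 -m jog '[[[0.003,0,-0.0005,0,1],[0.006,0,-0.001,0,1],[0.009,0,-0.001,0,1],[0.009,0,-0.001,0,1]]]'; python3 arc.py 1.72 1.74;  python3 -c "
from h import *
grab('side','pics/s27.png',(280,180,420,320),5)"
```

```text
t: 24.25
tool_pos: [0.3971, -0.2107, 0.0493]
tool_rot: [0.422, 1.547, -0.342]
contact_force: [-4.9, 4.0, 10.1]
opening: 0.0151
t 24.25 theta 1.717 r 0.1904 y -0.0488 F [-4.9  4.  10.1] Fpress [-6.2  1.2] open 0.015129517472475668
tool dy to -.05: [-5.78223261e-05 -1.24552740e-03 -5.51446617e-06]
1.72 [ 0.0006 -0.0009  0.0004]
1.74 [ 0.0044 -0.0011  0.0005]
```

View pics/s27.png

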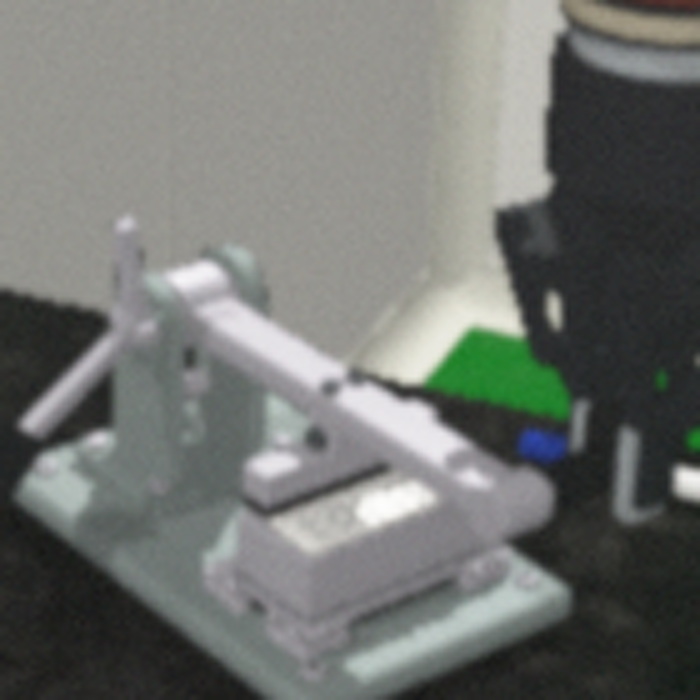

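```bash
python3 -m jog '[[[0.003,0,-0.0005,0,1],[0.005,0,-0.0005,0,1],[0.005,0,-0.0005,0,1]]]'; python3 arc.py 1.72
```

```text
t: 24.6
tool_pos: [0.3971, -0.2107, 0.0471]
tool_rot: [0.422, 1.55, -0.341]
contact_force: [-7.6, 6.1, 12.4]
opening: 0.0149
t 24.6 theta 1.728 r 0.1905 y -0.0488 F [-7.6  6.1 12.4] Fpress [-9.5  1.8] open 0.014939413248325565
tool dy to -.05: [-5.67992390e-05 -1.22693253e-03 -6.02285799e-06]
1.72 [-0.0016 -0.0008  0.0004]
```

```bash
python3 -m jog '[[[0.004,0,-0.0008,0,1],[0.008,0,-0.001,0,1],[0.008,0,-0.001,0,1],[0.008,0,-0.001,0,1]]]' 110; python3 arc.py 1.72;  python3 -c "
from h import *
grab('side','pics/s28.png',(280,180,420,320),5)"
```

```text
t: 25.0
tool_pos: [0.3972, -0.2108, 0.0453]
tool_rot: [0.421, 1.553, -0.34]
contact_force: [-16.2, 11.1, 33.0]
opening: 0.0151
t 25.0 theta 1.737 r 0.1903 y -0.0488 F [-16.2  11.1  33. ] Fpress [-19.5   2.2] open 0.015068807032928152
tool dy to -.05: [-5.44802883e-05 -1.18345986e-03 -7.27531550e-06]
1.72 [-0.0033 -0.0007  0.0002]
```

View pics/s28.png

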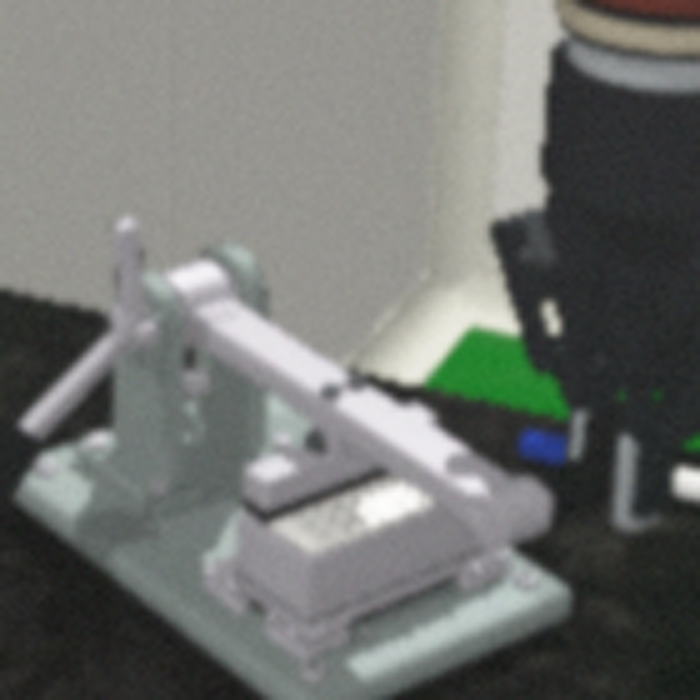

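```bash
python3 -m jog '[[[0.005,0,0,0,1],[0.005,0,0,0,1],[0.005,0,0,0,1],[0.005,0,0,0,1]]]'; python3 arc.py; python3 -c "
from h import *
grab('top','pics/t29.png',(200,175,440,375),3.3)
grab('side','pics/s29.png')"; python3 arc.py
```

```text
t: 25.45
tool_pos: [0.397, -0.2107, 0.0455]
tool_rot: [0.422, 1.559, -0.338]
contact_force: [-17.0, 12.5, 29.3]
opening: 0.0149
t 25.45 theta 1.736 r 0.1905 y -0.0488 F [-17.   12.5  29.3] Fpress [-20.8   3. ] open 0.014916893593272699
tool dy to -.05: [-5.38326113e-05 -1.16824908e-03 -8.45145459e-06]
t 25.55 theta 1.736 r 0.1905 y -0.0488 F [-17.6  13.3  28.5] Fpress [-21.8   3.5] open 0.014739546485968022
tool dy to -.05: [-5.42379692e-05 -1.17634068e-03 -8.50521122e-06]
```

View pics/t29.png

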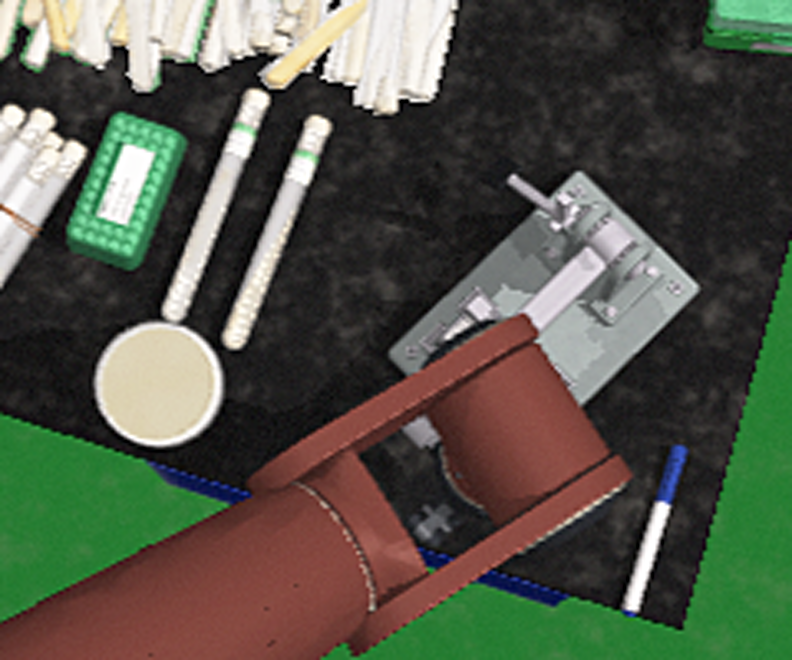

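View pics/s29.png

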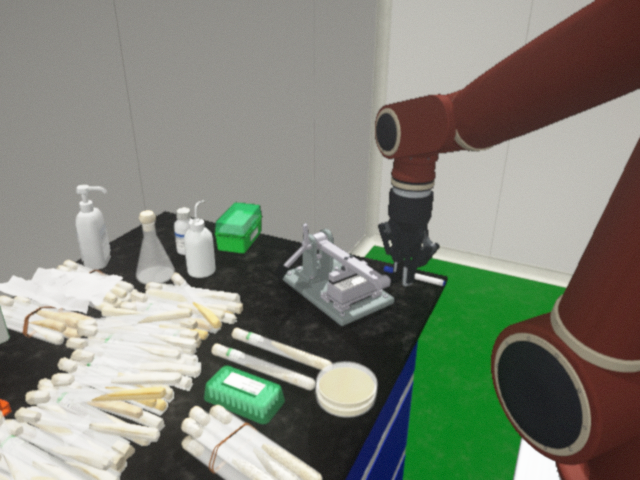

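```bash
python3 -c "
from h import *
print(ctrl.finish_job()); o=ctrl.get_obs(); print(o['t'],o['contact_force'],o['opening'])"; python3 arc.py
```

```text
the job is handed in; nothing more can be done
None
the job is handed in; nothing more can be done
the job is handed in; nothing more can be done
```

I handed the job in at about 25.6 s of the 61 s allowed, with the gripper still holding the press arm down by its handle. `finish_job` gave no verdict and the state could not be read afterwards, so these are my last checks before handing in.

**What I did:**
- **Block:** I lifted it out, turned it half round and seated it again with the proud mat on the pivot side. I let go of it while the arm was still up and locked.
- **Catch:** I pushed the paddle down until the force rose to about 12–15 N, taken as its end stop. It stayed down after I moved away.
- **Handle:** I pinched the grip and pulled the arm down along its arc.

**What the last checks showed:**
- **Mat and arm:** The arm angle worked out from the tool position was about 1.736 rad, past the 1.72 where the mat is home. Force at the handle rose from about 12 N to about 30 N within 2 mm, which fits the bar bearing on a fully pressed mat. The images show the bar lying on the pivot-side mat.
- **Hold:** It was steady, with the fingers closed on the grip at about 15 mm and about 28 N vertical and 22 N sideways on the tool.
- **Bystanders:** The dishes, tubes, tip box and pen look unmoved in both views.

**What disagreed:**
- **Fingertips:** In the images the shut fingertips sat about 22 mm above the reported tool position. Because of this my first pinch closed on the mats and the block's top ledge. I opened, went lower and gripped the block properly.
- **Nest position:** My first estimate of the nest centre was about 2–3 mm off in y, and I corrected for it before seating the block. After that the views placed the block about 1.5–2 mm in y from my first estimate. I judged it flat and inside the fences by eye only.

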